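Wind down the kitchen spring press

ROBOT

A 6-joint arm with a two-finger parallel gripper is mounted at the origin on the work surface. World frame = base frame: x ahead of the robot, y to its left, z up, the work surface at z = 0. Lengths are in mm, angles in rad, forces in N, time in s.
With the tool pointing down it reaches from about 225 to 725 mm from the base axis. Payload 3.1 kg.
Tool frame: the origin (TCP) lies at the very end of the fingers, on their centre line; the grasp point (between the pads) lies 19 mm behind it; x points along the fingers, z is the direction in which the jaws open and shut, and the axes are right-handed (so a half turn about x gives the same grasp; the last joint's range is limited). The gripper opens to 85 mm and grips with 20 to 120 N. Pads are 22 mm wide; open, the fingers measure 114 mm over their backs; the gripper's body (76 mm by 85 mm) begins 54 mm behind the grasp point. The pads swing forward as they close: fully open they stand 13 mm farther back than shut.
Start: joints at [1.196, 0.048, 0.099, 1.622, 0, 1.443], TCP at [128.266, 509.083, 231.312] pointing down, gripper open.
Joint ranges: [-2.91, 2.91], [-0.99, 1.94], [-1.21, 1.42], [-2.12, 2.29], [-1.49, 1.47], [-3.14, 3.14]. Speed limits (rad/s): [2.79, 2.79, 3.14, 3.14, 3.14, 3.14].

INTERFACE

Orientations are given as a 3x3 rotation matrix whose columns are the frame's x, y, z axes.
In Python, from cell import r, viewer, models gives the robot as it stands. The module is installed in compiled form; this text tells all that it offers.
- The arm moves only by the tool play_rows, never from a script. Its argument "rows" is a list of rows, each a list of 7 numbers: the shift along the tool's x, y, z in units of 50 mm (1.0 is 50 mm), then the turn, a rotation vector about the tool's x, y, z in units of 90 degrees (1.0 is 90 degrees), then the gripper command: -1 is fully open, 1 is shut, values between are in proportion. In form: [[dx, dy, dz, wx, wy, wz, claw], ...]. A call has 1 to 10 rows; each row shifts and turns the commanded pose from where the row before left it, along the tool's axes as they then stand; what a row does not reach is not made up. A row lasts 1/10 s, in which the tool goes at most 50 mm and 8.59 degrees, less where a joint would pass 70% of its speed; a pose out of reach is approached as far as the arm can. A call with a number of a shift or a turn outside -1 to 1 is refused whole. A call with a gripper value outside its range is refused whole. The fingers move at their own pace and stop on an object; "squeeze" is the grip in N (left out, the last holds). Time passes only in rows, so rows that do not move let the fingers close. It gives the time, the measured TCP pose, the force and the opening at its end, in the units of the state.
- r.sense(): the state, without advancing time (a new reading comes with each control period).
- viewer.capture(name): name is "scene" or "side" or "wrist"; returns a dict with "img" (420x560x3 uint8, red, green, blue), "depth" (420x560 float32, mm along the optical axis (not along the pixel's ray), 0 where there is no reading), "camera_matrix" (3x3 intrinsics, pixels), "extrinsics" (4x4, takes a point from world to camera coordinates). Camera axes: x right, y up, looking along -z (the intrinsics and any distortion apply to the point x, -y, -z); pixel columns grow to the right and rows downward; lengths in mm; the calibration is good to about 2 mm. The wrist camera is an equidistant fisheye: a pixel r from the principal point sees the ray r / f radians off the axis. A picture is of the moment at which its call begins.
- r.job_done(): hands the job in, once; it reports no verdict.
Trained networks look in the newest picture that a camera, given by its name, has taken for a name from the list of things; names that differ only in an ending like _2 or _b are one class to them, and where a whole thing is asked for, a point or a joint stands for the part that bears it (a point fixed in the world has none). Each returns a list of dicts, best first, with "score" (0 to 1); they miss things now and then, are a little off and sometimes report something else, mostly with a low value. They report only what shows in the picture. A call takes as long as a camera call. They do not tell look-alikes from the thing itself.
- models.cut_out(camera, thing): "mask" (420x560 bool, what is visible of it) and "extent" ([left, top, right, bottom] in pixels, round what is visible of it).
- models.place_of(camera, thing): "position" ([row, column] in pixels: a listed point, or the origin of a listed thing).
The state is a dict: "clock": time; "joint_positions": joint angles; "dq": joint speeds; "joint_efforts": joint torques, N m; "ee_pos": TCP position; "tcp_rot": TCP orientation; "force": force on the tool from outside, world axes, zero at the start; "wrist_torque": the same for the moment, N m; "gripper_width": opening from 0.0 (shut) to 1.0 (fully open).
Only numpy, scipy, OpenCV 4.12 (cv2) and the standard library are available. Lean on these libraries where they do the work, as an engineer would, in place of code of your own. Each camera call takes 0.05 s, during which the arm holds its last target.

TASK

Put the metal tin with the green lid on the front of the press's base, lid up, and slide it lengthwise under the raised plate, centred and fully home against the back stop. Then fit the crank all the way down onto the square shaft, wind it clockwise one full turn so that the sprung plate presses down on the tin, lift the crank off and lay it flat inside its blue tray, knob up, without dropping it. Leave the mug, bottle and tub where they are.

Things in the scene. Friction and masses are not known exactly. Their poses are not given: they have to be found in the camera images.
- press: Spring press, fixed. Origin: under its base, below the shaft axis; x from its open front (robot side) to its back, z up. Base 12 mm thick, x -180..80, y -85..85 mm, open above for x below -35. Back stop: front face at x = 65, 42 mm high. Columns 18 mm thick at x 0, y +-68. Bridge 36 (x) by 165 mm, z 115..135, round collar on it up to z = 141. A tin pushed home is centred at x = 0, y = 0.
- plate_under (a point): Centre of the underside of the white press plate, 70 mm (press x) by 74 mm by 10 mm, on the shaft axis under the bridge. 70 mm above the press's origin when screw is 0, sinking 12 mm a turn; the lid of a tin on the base is at 62 mm. A tin pushed home stands 30 mm out of the plate's front edge.
- shaft_top (a point): Brass square shaft standing up out of the collar on the bridge: 12 mm square, 27 mm from collar to top (the last 5 mm tapers). Point: centre of its top face, 168 mm above the press's origin. Its x and y axes are square to the shaft's faces and turn with it.
- screw (a joint): Turn of the square shaft, rad: 0 is plate fully up; grows clockwise seen from above, to an end stop at 12.57. The plate meets the lid at about 4.2. It starts between 0 and 1.2, so one full turn ends between 6.3 and 7.5. Stays where it is left; turning takes about 0.15 N m.
- plate (a joint): How far the sprung plate is pushed up against its spring by what is under it, m: 0 is free; spring 1500 N/m, 15 mm of travel. Grows 1.9 mm a radian of screw once the plate is on the lid.
- tin_centre (a point): Metal tin with a flat green lid, 130 mm long (its x) by 60 mm wide (y) by 50 mm high, about 0.55 kg, loose on the table. Point: its centre, 25 mm above its underside. Either end may go first.
- crank: The removable crank (about 0.3 kg), lying flat in the tray at the start. Origin: centre of its hub's underside; z up, x along the arm towards the knob. The arm is 20 mm wide, z 14..24 mm.
- crank_grip (a point): Middle of the crank's black grip block, 24 mm square (faces along crank x, y), z 30..70 mm over the crank's underside; point at 53 mm. Under it the steel hub, 34 mm square, 30 mm high: its 14.5 mm square socket, 30 mm deep, opens downwards, faces along crank x, y, so it fits the shaft in four directions. Fully fitted, the hub rests on the collar and this point is 26 mm above shaft_top.
- knob_mid (a point): Crank's red knob, upright, 24 mm across, z 26..69 mm over the crank's underside, spins freely on its pin, 75 mm from the shaft axis along crank x. Point: on the knob's axis, 50 mm above the crank's underside. A foot under the arm there keeps the crank level when it lies flat.
- tray: Shallow blue tray, fixed, 170 mm (x) by 104 mm (y), wall 4 mm, height 10 mm, floor 4 mm thick. Origin: centre of its underside. At the start the crank lies in it along x, hub about 30 mm to the -x side of the middle.
- mug: Red mug, 80 mm across, 95 mm high, loose, a bystander. Origin: centre of underside.
- bottle: White bottle, 76 mm across, 210 mm high, loose, a bystander. Origin: centre of underside.
- tub: Clear open tub, 130 by 100 by 65 mm, loose, a bystander. Origin: centre of underside.
Things that resemble listed ones, but are neither listed nor needed, are in the scene too. Of the things that look like the tray, the middle-sized one is meant.

How it is judged:
By the outcome, as a careful person would: the job done as asked, in the order asked, and still so for the second after the job is handed in, with the robot touching nothing.
It also fails if it takes over 72 s, if anything falls off the work surface, if the arm or the gripper's body presses on something with over 40 N, if the wrist force passes 120 N, or if a joint passes its speed limit or range.

## Working session

There is one attempt and no reset: what is moved stays moved. The work goes in short steps, Python scripts to look and compute and a tool call to move; the robot and the scene stay as the last step left them, time stands still between calls to the robot, and variables do not carry over. Pictures are saved under pics/ and viewed, and the job is handed in when it is done.

Besides the shell and the picture viewer there is one more tool, called after "Request:" by a JSON object that holds its "name" and its "arguments", one argument or row to a line. play_rows: Moves the arm, as the interface text tells. Its arguments: {"type":"object","properties":{"rows":{"type":"array"},"squeeze":{"type":"number"}},"required":["rows"]}

```bash
ls; mkdir -p pics; python3 - <<'E'
from cell import r, viewer, models
import cv2
s=r.sense()
for k,v in s.items(): print(k,v)
for n in ["scene","side","wrist"]:
    c=viewer.capture(n); cv2.imwrite(f"pics/{n}0.png",c["img"][:,:,::-1]); print(n,c["camera_matrix"],c["extrinsics"])
E
```

```text
pics
clock 0.0
joint_positions [1.19619290e+00 4.87554647e-02 9.75560541e-02 1.62203690e+00
 1.88291178e-05 1.44297362e+00]
dq [-4.31477734e-04 -2.36285299e-04  6.79301638e-05 -4.74295156e-04
  1.24047117e-03  1.08961379e-03]
joint_efforts [ 2.06800664e-04 -3.38779342e+01  3.20016360e+01  2.00657872e-02
 -1.10729948e-04  2.53939184e-06]
ee_pos [128.03057599 508.48914146 230.09380939]
tcp_rot [[-9.10319461e-04 -9.69703707e-01  2.44282403e-01]
 [-2.26388177e-03  2.44283876e-01  9.69701120e-01]
 [-9.99997023e-01  3.29711323e-04 -2.41767091e-03]]
force [ 0.52217703 -0.8615604   0.63340677]
wrist_torque [-0.02031268 -0.01354414  0.01081283]
gripper_width 1.0020554768374825
scene [[504.80373053   0.         281.15676582]
 [  0.         504.80373053 214.60715002]
 [  0.           0.           1.        ]] [[ 8.65555835e-01  5.00812416e-01  1.43595223e-04 -4.17432105e+02]
 [-3.96692849e-01  6.85430557e-01  6.10589662e-01  1.99056382e+02]
 [ 3.05692459e-01 -5.28556408e-01  7.91947122e-01 -1.48417807e+03]
 [ 0.00000000e+00  0.00000000e+00  0.00000000e+00  1.00000000e+00]]
side [[422.78833391   0.         277.22287741]
 [  0.         422.78833391 209.19171838]
 [  0.           0.           1.        ]] [[-9.98102074e-01 -5.71269496e-02 -2.29948128e-02  5.05970904e+02]
 [ 1.48390521e-02 -5.85516229e-01  8.10524859e-01 -1.46739387e+02]
 [-5.97666489e-02  8.08645322e-01  5.85252673e-01 -1.09933095e+03]
 [ 0.00000000e+00  0.00000000e+00  0.00000000e+00  1.00000000e+00]]
wrist [[325.1922621    0.         279.66051167]
 [  0.         325.1922621  207.07591386]
 [  0.           0.           1.        ]] [[ 2.43873748e-01  9.69805235e-01 -1.84452213e-03 -5.24080458e+02]
 [-9.29676524e-01  2.33240404e-01 -2.85132381e-01  3.73740270e+01]
 [-2.76092659e-01  7.12511114e-02  9.58486371e-01 -3.79532259e+02]
 [ 0.00000000e+00  0.00000000e+00  0.00000000e+00  1.00000000e+00]]
```

View pics/scene0.png

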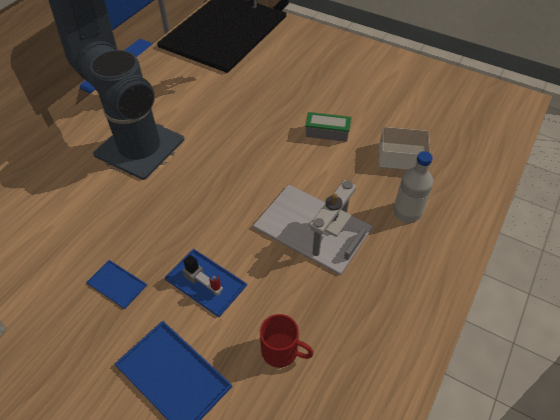

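View pics/side0.png

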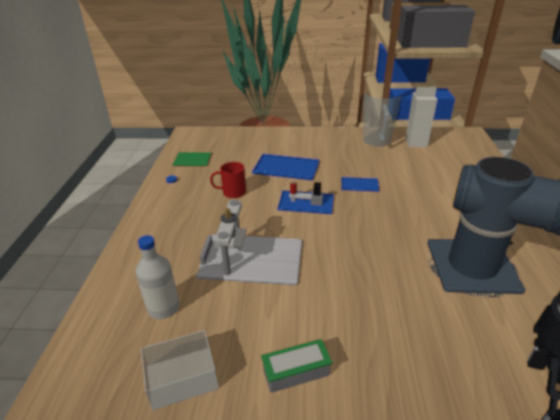

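View pics/wrist0.png

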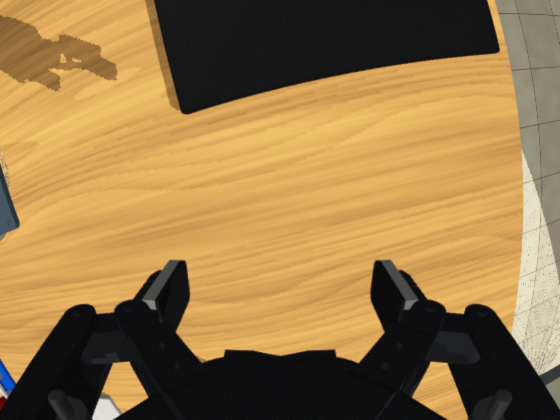

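```bash
cat > h.py <<'E'
from cell import r, viewer, models
import numpy as np, cv2
def ray(c,name,u,v):
    K=c["camera_matrix"]; x=(u-K[0,2])/K[0,0]; y=(v-K[1,2])/K[1,1]
    if name=="wrist":
        t=np.hypot(x,y); 
        d=np.array([np.sin(t)*x/max(t,1e-9),-np.sin(t)*y/max(t,1e-9),-np.cos(t)])
    else: d=np.array([x,-y,-1.0])
    E=c["extrinsics"]; R=E[:3,:3]; o=-R.T@E[:3,3]
    return o,R.T@d,d
def atz(c,name,u,v,z):
    o,d,_=ray(c,name,u,v); return o+d*(z-o[2])/d[2]
def dep(c,name,u,v):
    o,d,dc=ray(c,name,u,v); D=c["depth"][int(round(v)),int(round(u))]
    return o+d*D/(-dc[2])
def proj(c,name,p):
    E=c["extrinsics"];q=E[:3,:3]@np.asarray(p,float)+E[:3,3];K=c["camera_matrix"]
    x,y,z=q[0],-q[1],-q[2]
    if name=="wrist":
        t=np.arctan2(np.hypot(x,y),z);h=np.hypot(x,y)+1e-9
        x,y=t*x/h,t*y/h
    else: x,y=x/z,y/z
    return np.array([K[0,0]*x+K[0,2],K[1,1]*y+K[1,2]])
def cloud(c,name,mask):
    v,u=np.nonzero(mask&(c["depth"]>0))
    K=c["camera_matrix"]; x=(u-K[0,2])/K[0,0]; y=(v-K[1,2])/K[1,1]
    if name=="wrist":
        t=np.hypot(x,y)+1e-9; d=np.stack([np.sin(t)*x/t,-np.sin(t)*y/t,-np.cos(t)],1)
    else: d=np.stack([x,-y,-np.ones_like(x)],1)
    D=c["depth"][v,u]; p=d*(D/-d[:,2])[:,None]
    E=c["extrinsics"];R=E[:3,:3]
    return (p-E[:3,3])@R
E
python3 - <<'E'
from h import *
np.set_printoptions(suppress=True,precision=1)
names={"press":0,"plate_under":0,"shaft_top":168,"tin_centre":25,"crank":4,"crank_grip":57,"knob_mid":54,"tray":0,"mug":0,"bottle":0,"tub":0}
for n in ["scene","side"]:
    c=viewer.capture(n)
    for t,z in names.items():
        for p in models.place_of(n,t)[:3]:
            v,u=p["position"]; print(n,t,round(p["score"],2),round(u,1),round(v,1),"atz",atz(c,n,u,v,z), "dep",dep(c,n,u,v) if 0<=u<559 and 0<=v<419 else "")
E
```

```text
scene press 0.73 329.0 238.7 atz [631.2 -14.5   0. ] dep [633.3 -20.2   8.6]
scene plate_under 0.67 330.5 220.4 atz [608.3  39.6   0. ] dep [644.3 -54.9 132.6]
scene shaft_top 0.5 334.6 193.7 atz [627.6  -7.  168. ] dep [628.1  -8.3 169.7]
scene shaft_top 0.27 407.7 210.4 atz [790.4  31.  168. ] dep [776.7 128.7  51.5]
scene tin_centre 0.57 326.7 126.4 atz [448.1 329.5  25. ] dep [456.1 311.   43.3]
scene crank 0.72 190.2 276.0 atz [ 392.9 -281.6    4. ] dep [ 405.2 -292.2   29.7]
scene crank_grip 0.8 191.7 263.8 atz [ 401.7 -275.1   57. ] dep [ 408.7 -281.3   71.1]
scene knob_mid 0.96 215.3 284.6 atz [ 479.2 -291.9   54. ] dep [ 480.3 -293.    56.6]
scene tray 0.95 171.2 377.6 atz [ 503.9 -500.7    0. ] dep [ 506.4 -502.1    6.8]
scene tray 0.79 118.0 285.0 atz [ 257.  -386.1    0. ] dep [ 259.5 -387.4    4.2]
scene mug 0.65 278.0 350.6 atz [ 668.9 -336.4    0. ] dep [ 687.6 -367.5   87.5]
scene bottle 0.97 407.3 211.9 atz [771.7 166.6   0. ] dep [776.7 130.5  43.3]
scene bottle 0.23 209.8 284.3 atz [ 445.  -275.1    0. ] dep [ 457.4 -287.2   29.1]
scene tub 0.87 400.8 159.5 atz [68
[... 789 characters left out ...]
0.71 317.8 186.3 atz [ 395.  -283.7   57. ] dep [ 396.  -259.6   72.4]
side knob_mid 0.87 293.4 186.4 atz [ 471.2 -286.1   54. ] dep [ 470.8 -270.3   64.2]
side tray 0.85 285.5 168.3 atz [ 505.  -489.8    0. ] dep [ 504.7 -482.8    4.1]
side tray 0.71 164.3 305.7 atz [768.6 163.7   0. ] dep [749.  203.8  46.4]
side tray 0.69 356.9 183.1 atz [ 258.7 -395.2    0. ] dep [ 259.2 -392.3    1.9]
side mug 0.61 229.7 191.9 atz [ 684.5 -331.6    0. ] dep [ 676.3 -292.1   26.3]
side bottle 0.73 161.1 307.9 atz [774.4 170.8   0. ] dep [757.8 203.8  38.7]
side bottle 0.42 230.1 239.0 atz [647.1 -88.6   0. ] dep [612.7  65.2 129.3]
side tub 0.66 182.9 380.4 atz [677.  355.8   0. ] dep [658.5 393.3  61. ]
```

```bash
python3 - <<'E'
from h import *
np.set_printoptions(suppress=True,precision=1)
for n in ["scene","side"]:
    c=viewer.capture(n); im=c["img"][:,:,::-1].copy()
    np.savez(f"{n}0.npz",**c)
    for t in ["tin_centre","crank","tray","press","plate_under","shaft_top","knob_mid"]:
        for m in models.cut_out(n,t)[:4]:
            P=cloud(c,n,m["mask"]); print(n,t,round(m["score"],2),m["extent"],P.shape[0],np.median(P,0),P.min(0),P.max(0))
a=cv2.imread("pics/scene0.png")[180:310,80:380]; cv2.imwrite("pics/crop_s.png",cv2.resize(a,None,fx=2.6,fy=2.6,interpolation=3))
a=cv2.imread("pics/side0.png")[150:290,180:400]; cv2.imwrite("pics/crop_d.png",cv2.resize(a,None,fx=3.5,fy=3.5,interpolation=3))
E
```

```text
scene crank 0.27 [393.9, 150.7, 433.3, 223.3] 1822 [774.4 143.1 117.1] [713.6 125.8  -3.4] [809.6 379.8 213.7]
scene tray 0.89 [116.6, 320.6, 232.7, 419.0] 6462 [ 505.9 -494.9    5. ] [ 385.7 -573.1   -5.2] [ 624.7 -405.1   19.3]
scene tray 0.72 [88.7, 262.7, 143.5, 308.0] 1465 [ 253.3 -384.6    2.8] [ 188.2 -425.4   -5.5] [ 318.2 -343.8   10.7]
scene tray 0.67 [164.6, 248.9, 246.8, 319.5] 2172 [ 446.5 -287.9    4.1] [ 338.2 -335.1   -3.8] [ 522.1 -210.3   73.6]
scene press 0.96 [253.9, 182.0, 372.1, 273.3] 5980 [619.7 -24.7  12.8] [448.6 -97.8  -4.4] [712.4 119.  170. ]
scene plate_under 0.53 [323.5, 212.8, 345.5, 234.9] 333 [649.8 -13.2  77.5] [625.9 -47.6   9.3] [665.7  28.9  90.7]
scene shaft_top 0.55 [331.3, 193.3, 335.0, 202.6] 56 [631.2 -11.8 159.7] [623.2 -17.7 140. ] [637.   -2.7 170. ]
scene knob_mid 0.81 [181.4, 256.0, 223.3, 293.9] 724 [ 415.2 -285.1   32.7] [ 350.9 -297.7   -2.1] [ 486.8 -229.4   77.9]
side tin_centre 0.94 [260.1, 340.4, 332.7, 393.9] 2565 [449.3 340.6  48.8] [377.3 246.7  -3.1] [523.8 380.1  53.7]
side crank 0.95 [291.3, 182.3, 323.7, 206.1] 467 [ 412.6
[... 173 characters left out ...]
13.3]
side tray 0.76 [338.9, 177.0, 379.3, 192.6] 514 [ 252.2 -385.1    2.4] [ 190.6 -439.4   -2.6] [ 315.5 -340.6    9.7]
side tray 0.71 [252.8, 153.9, 315.2, 179.5] 1294 [ 504.6 -490.7    4.8] [ 391.2 -580.7   -2.9] [ 621.8 -406.3   16.2]
side press 0.71 [194.1, 199.1, 301.0, 284.0] 5212 [594.9  17.8  11.9] [ 444.1 -212.5   -5.1] [714.9  88.3 170.8]
side plate_under 0.83 [229.2, 226.8, 246.5, 248.3] 202 [607.4   1.9  77.5] [591.9 -39.8  71.6] [623.4  31.8  88.3]
side shaft_top 0.55 [225.2, 208.5, 230.7, 218.0] 50 [626.   -3.9 155.1] [619.1 -10.6 142.3] [635.    2.4 167.1]
side knob_mid 0.9 [291.3, 184.6, 325.6, 207.3] 406 [ 412.3 -270.    32.3] [ 380.4 -321.8   -0.5] [ 481.7 -251.7   74.4]
```

View pics/crop_s.png

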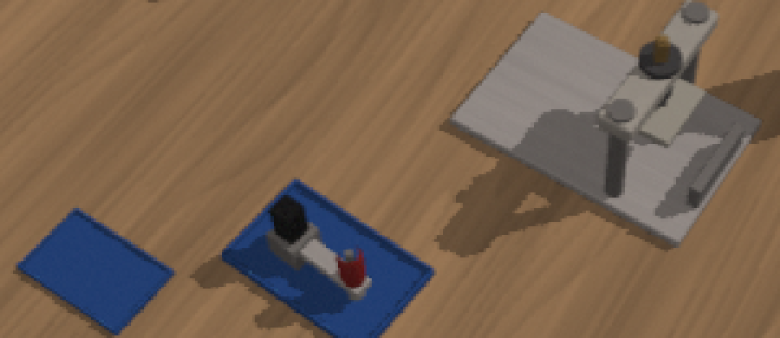

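View pics/crop_d.png

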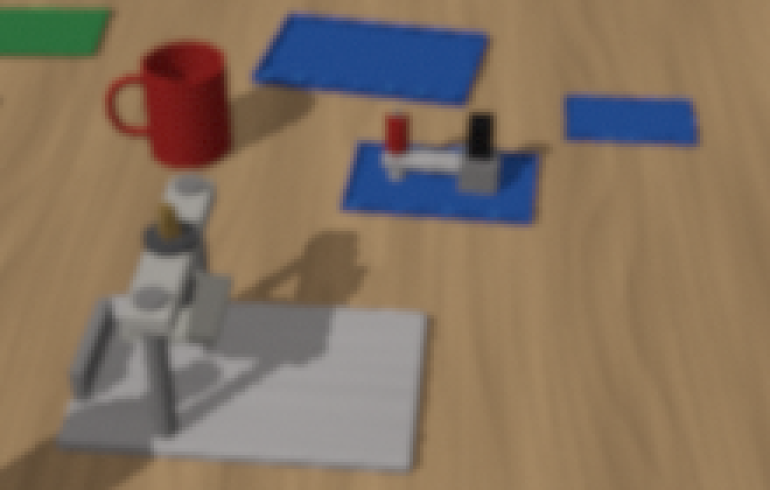

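```bash
python3 - <<'E'
from h import *
a=cv2.imread("pics/scene0.png")[100:150,290:370]; cv2.imwrite("pics/crop_t.png",cv2.resize(a,None,fx=8,fy=8,interpolation=3))
E
```

```text
(no output)
```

View pics/crop_t.png

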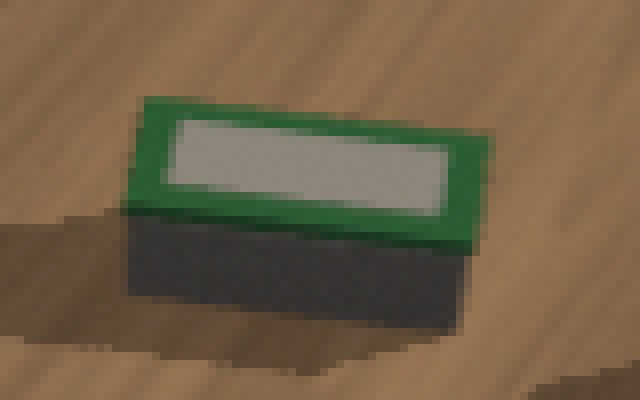

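```bash
cat > fit.py <<'E'
from h import *
np.set_printoptions(suppress=True,precision=1)
def fitrect(c,n,mask,z):
    cs,_=cv2.findContours(mask.astype(np.uint8),cv2.RETR_EXTERNAL,cv2.CHAIN_APPROX_NONE)
    k=max(cs,key=cv2.contourArea)[:,0,:]
    P=np.array([atz(c,n,u,v,z)[:2] for u,v in k]).astype(np.float32)
    return cv2.minAreaRect(P)
E
python3 - <<'E'
from fit import *
for n in ["scene","side"]:
    c=dict(np.load(f"{n}0.npz")); hsv=cv2.cvtColor(c["img"],cv2.COLOR_RGB2HSV)
    m=models.cut_out(n,"tin_centre") if False else None
    H,S,V=[hsv[...,i].astype(int) for i in range(3)]
    g=(H>50)&(H<85)&(S>90)&(V>50)
    if n=="scene": g[:, :295]=0; g[:100]=0
    else: g[:300]=0
    print(n,"lid",fitrect(c,n,g,50))
    b=(H>100)&(H<125)&(S>120)
    if n=="scene": b[:, :160]=0;b[:,250:]=0;b[:240]=0;b[325:]=0
    else: b[:,:270]=0;b[:,336:]=0;b[:186]=0;b[220:]=0
    if n=="scene":  # separate from big tray
        k,l=cv2.connectedComponents(b.astype(np.uint8)); print([(i,(l==i).sum()) for i in range(1,k)])
    print(n,"tray",fitrect(c,n,b,7))
    # press base: points at z 8..15
    P=cloud(c,n,np.ones_like(b)); 
    Q=P[(P[:,2]>9)&(P[:,2]<15)&(P[:,0]>430)&(P[:,0]<730)&(P[:,1]>-115)&(P[:,1]<120)]
    print(n,"base",cv2.minAreaRect(Q[:,:2].astype(np.float32)),len(Q))
    ic=np.argsort(Q[:,0]); 
    for lo,hi in [(133,140),(110,137),(70,95)]:
        q=P[(P[:,2]>lo)&(P[:,2]<hi)&(P[:,0]>430)&(P[:,0]<730)&(P[:,1]>-150)&(P[:,1]<150)]
        print(lo,cv2.minAreaRect(q[:,:2].astype(np.float32)),len(q),np.median(q,0))
E
```

```text
scene lid ((452.122314453125, 324.7804260253906), (126.7044677734375, 63.64358139038086), 20.011791229248047)
[(1, np.int64(2063)), (2, np.int64(15))]
scene tray ((433.3291320800781, -276.0191955566406), (104.70366668701172, 169.85337829589844), 84.0424575805664)
scene base ((579.1714477539062, -6.4709930419921875), (172.7908477783203, 259.99285888671875), 86.78589630126953) 3509
133 ((628.8447875976562, -9.571357727050781), (166.06015014648438, 37.564796447753906), 86.82884979248047) 561 [630.8 -24.  135.8]
110 ((629.4256591796875, -9.600875854492188), (166.19879150390625, 36.404361724853516), 86.48683166503906) 634 [634.6 -33.1 133.5]
70 ((646.822998046875, -15.156600952148438), (147.21487426757812, 40.033119201660156), 81.47853088378906) 385 [647.1 -17.9  77.8]
side lid ((450.0138854980469, 332.06951904296875), (128.2288818359375, 59.93047332763672), 20.47211265563965)
side tray ((431.52349853515625, -271.849853515625), (103.11064910888672, 164.47982788085938), 84.23820495605469)
side base ((577.0720825195312, -2.7742843627929688), (173.1165313720703, 259.7364501953125), 87.0687026977539) 3276
133 ((626.8606567382812, -6.240272521972656), (164.7584228515625, 39.11216735839844), 88.93266296386719) 393 [624.5  15.5 135.2]
110 ((626.4444580078125, -7.029899597167969), (168.0027618408203, 37.0279655456543), 86.71864318847656) 475 [621.8  27.1 133.5]
70 ((616.0422973632812, 1.1845016479492188), (141.92462158203125, 63.4099006652832), 65.54138946533203) 325 [611.4   9.3  77.5]
```

```bash
cat > plan.py <<'E'
from h import *
from scipy.spatial.transform import Rotation as Ro
np.set_printoptions(suppress=True,precision=3)
def Rdown(yaw_deg,tilt_deg=0):
    # tool x down, z (jaw) at yaw; tilt: positive leans body toward -(tool y)... rotate about tool z
    a=np.radians(yaw_deg); x=np.array([0,0,-1.]); z=np.array([np.cos(a),np.sin(a),0]); y=np.cross(z,x)
    return np.stack([x,y,z],1)@Ro.from_rotvec([0,0,np.radians(tilt_deg)]).as_matrix()
def plan(p,R,n,claw,p0=None,R0=None):
    s=r.sense(); p0=s["ee_pos"] if p0 is None else p0; R0=s["tcp_rot"] if R0 is None else R0
    w=Ro.from_matrix(R0.T@R).as_rotvec(); dw=w/n; Rc=R0.copy(); d=(np.asarray(p)-p0)/n
    rows=[]
    for i in range(n):
        rows.append([round(x,3) for x in list(Rc.T@d/50)+list(np.degrees(dw)/90)]+[claw]); Rc=Rc@Ro.from_rotvec(dw).as_matrix()
    m=np.abs(np.array(rows)[:,:6]); print("max shift mm",50*np.linalg.norm(d/50),"turn deg/row",np.degrees(np.linalg.norm(dw)))
    print("["+",".join("["+",".join(f"{x:g}" for x in q)+"]" for q in rows)+"]")
def yawz(R): return np.degrees(np.arctan2(R[1,2],R[0,2]))
E
python3 - <<'E'
from plan import *
s=r.sense(); c=viewer.capture("wrist"); E=c["extrinsics"]; o=-E[:3,:3].T@E[:3,3]
print("cam in tool",s["tcp_rot"].T@(o-s["ee_pos"]), "cam axis in tool", s["tcp_rot"].T@(-E[2,:3]), yawz(s["tcp_rot"]))
plan([435,290,200],Rdown(110.2),10,-1)
plan([451,328,200],Rdown(110.2),10,-1)
E
```

```text
cam in tool [-143.228   72.606    0.005] cam axis in tool [ 0.958 -0.285  0.   ] 75.86138296313875
max shift mm 37.82559284365995 turn deg/row 3.433980999079619
[[0.063,-0.702,-0.275,-0.038,-0,-0,-1],[0.063,-0.684,-0.317,-0.038,-0,-0,-1],[0.063,-0.664,-0.357,-0.038,-0,-0,-1],[0.063,-0.641,-0.396,-0.038,-0,-0,-1],[0.063,-0.617,-0.434,-0.038,-0,-0,-1],[0.063,-0.59,-0.47,-0.038,-0,-0,-1],[0.063,-0.56,-0.504,-0.038,-0,-0,-1],[0.063,-0.529,-0.537,-0.038,-0,-0,-1],[0.063,-0.496,-0.568,-0.038,-0,-0,-1],[0.063,-0.461,-0.597,-0.038,-0,-0,-1]]
max shift mm 37.14078302295263 turn deg/row 3.433980999079619
[[0.063,-0.714,-0.193,-0.038,-0,-0,-1],[0.063,-0.702,-0.236,-0.038,-0,-0,-1],[0.063,-0.686,-0.278,-0.038,-0,-0,-1],[0.063,-0.668,-0.318,-0.038,-0,-0,-1],[0.063,-0.648,-0.358,-0.038,-0,-0,-1],[0.063,-0.625,-0.396,-0.038,-0,-0,-1],[0.063,-0.601,-0.433,-0.038,-0,-0,-1],[0.063,-0.574,-0.468,-0.038,-0,-0,-1],[0.063,-0.545,-0.501,-0.038,-0,-0,-1],[0.063,-0.514,-0.533,-0.038,-0,-0,-1]]
```

Request:
{"name": "play_rows", "arguments": {
  "rows": [
    [0.11, -0.714, -0.193, -0.038, 0, 0, -1],
    [0.11, -0.702, -0.236, -0.038, 0, 0, -1],
    [0.11, -0.686, -0.278, -0.038, 0, 0, -1],
    [0.11, -0.668, -0.318, -0.038, 0, 0, -1],
    [0.11, -0.648, -0.358, -0.038, 0, 0, -1],
    [0.11, -0.625, -0.396, -0.038, 0, 0, -1],
    [0.11, -0.601, -0.433, -0.038, 0, 0, -1],
    [0.11, -0.574, -0.468, -0.038, 0, 0, -1],
    [0.11, -0.545, -0.501, -0.038, 0, 0, -1],
    [0.11, -0.514, -0.533, -0.038, 0, 0, -1]
  ]
}}

```text
clock: 3.2
ee_pos: [452.1, 326.7, 176.1]
tcp_rot: [[0.0, -0.939, -0.345], [0.0, -0.345, 0.939], [-1.0, -0.0, 0.0]]
force: [0.5, 0.3, 0.1]
gripper_width: 1.002
```

```bash
python3 - <<'E'
from fit import *
from plan import yawz
s=r.sense(); print(s["clock"],s["ee_pos"],yawz(s["tcp_rot"]),s["joint_positions"],s["dq"])
c=viewer.capture("wrist"); np.savez("wrist1.npz",**c); cv2.imwrite("pics/wrist1.png",c["img"][:,:,::-1])
hsv=cv2.cvtColor(c["img"],cv2.COLOR_RGB2HSV);H,S,V=[hsv[...,i].astype(int) for i in range(3)]
g=(H>50)&(H<85)&(S>90)&(V>50)
print(fitrect(c,"wrist",g,50)); P=cloud(c,"wrist",g); print(np.median(P,0),P[:,:2].mean(0),cv2.minAreaRect(P[:,:2].astype(np.float32)))
E
```

```text
3.2 [452.116 326.702 176.142] 110.19226688930061 [0.505 0.127 0.074 1.518 0.    0.153] [-0.582  0.381  0.306 -0.08   0.002 -1.171]
((449.9615173339844, 328.7418518066406), (127.98177337646484, 59.04512023925781), 20.215147018432617)
[440.901 325.598  50.628] [444.626 326.756] ((450.13092041015625, 328.7842712402344), (128.28050231933594, 59.14506530761719), 20.35944175720215)
```

View pics/wrist1.png

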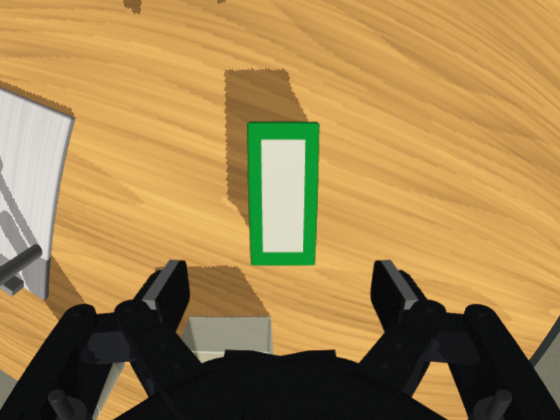

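```bash
python3 - <<'E'
from plan import *
s=r.sense(); print(s["clock"],s["ee_pos"],s["dq"])
plan([450,328.7,10],Rdown(110.3),6,-1)
E
```

```text
3.25 [456.798 323.362 174.488] [ 0.052 -0.027 -0.038  0.049  0.038  0.215]
max shift mm 27.452510360729597 turn deg/row 0.06833016497357036
[[0.548,0.016,0.027,-0.001,-0,0,-1],[0.548,0.016,0.027,-0.001,-0,0,-1],[0.548,0.016,0.026,-0.001,-0,0,-1],[0.548,0.016,0.026,-0.001,-0,0,-1],[0.548,0.016,0.025,-0.001,-0,0,-1],[0.548,0.015,0.025,-0.001,-0,0,-1]]
```

```bash
python3 - <<'E'
from fit import *
from plan import *
c=viewer.capture("wrist");s=r.sense(); print(s["clock"],s["ee_pos"],s["dq"])
hsv=cv2.cvtColor(c["img"],cv2.COLOR_RGB2HSV);H,S,V=[hsv[...,i].astype(int) for i in range(3)]
g=(H>50)&(H<85)&(S>90)&(V>50)
print(fitrect(c,"wrist",g,50))
plan([450,328.7,10],Rdown(110.3),6,-1)
E
```

```text
3.3 [453.955 324.851 174.775] [ 0.06  -0.032 -0.014  0.045  0.056  0.073]
((450.27862548828125, 328.85003662109375), (128.41842651367188, 59.038490295410156), 20.20270538330078)
max shift mm 27.477820880458676 turn deg/row 0.08749702231754794
[[0.549,0.008,0.018,-0.001,-0,-0,-1],[0.549,0.008,0.017,-0.001,-0,-0,-1],[0.549,0.008,0.017,-0.001,-0,-0,-1],[0.549,0.008,0.017,-0.001,-0,-0,-1],[0.549,0.008,0.017,-0.001,-0,-0,-1],[0.549,0.008,0.017,-0.001,-0,-0,-1]]
```

Request:
{"name": "play_rows", "arguments": {
  "rows": [
    [0.5, 0, 0, 0, 0, 0, -1],
    [0.7, 0, 0, 0, 0, 0, -1],
    [0.7, 0, 0, 0, 0, 0, -1],
    [0.6, 0, 0, 0, 0, 0, -1],
    [0.4, 0, 0, 0, 0, 0, -1],
    [0.2, 0, 0, 0, 0, 0, -1],
    [0.1, 0, 0, 0, 0, 0, -1],
    [0, 0, 0, 0, 0, 0, -1]
  ]
}}

```text
clock: 4.1
ee_pos: [450.7, 327.9, 16.5]
tcp_rot: [[0.0, -0.939, -0.343], [0.0, -0.343, 0.939], [-1.0, -0.0, 0.0]]
force: [-0.2, -0.2, -0.7]
gripper_width: 0.997
```

Request:
{"name": "play_rows", "arguments": {
  "rows": [
    [0.1, 0, 0, 0, 0, 0, 0],
    [0, 0, 0, 0, 0, 0, 1],
    [0, 0, 0, 0, 0, 0, 1],
    [0, 0, 0, 0, 0, 0, 1],
    [0, 0, 0, 0, 0, 0, 1],
    [0, 0, 0, 0, 0, 0, 1]
  ],
  "squeeze": 70
}}

```text
clock: 4.7
ee_pos: [451.8, 328.3, 12.5]
tcp_rot: [[0.002, -0.939, -0.343], [0.002, -0.343, 0.939], [-1.0, -0.002, 0.001]]
force: [0.0, 1.2, 4.0]
gripper_width: 0.694
```

```bash
python3 - <<'E'
from plan import *
s=r.sense(); print(s["clock"],s["ee_pos"],s["gripper_width"],s["force"],yawz(s["tcp_rot"]))
p=s["ee_pos"].copy(); R=s["tcp_rot"]
# press frame
a=np.radians(-3.1); ex=np.array([np.cos(a),np.sin(a),0]); O=np.array([628,-7.6,0])
t=O-106*ex; print("target tin",t)
q=p.copy(); q[2]=100
q2=np.array([t[0],t[1],100])
plan(q2,Rdown(86.9),12,1,p0=q,R0=R)
E
```

```text
4.7 [451.758 328.337  12.52 ] 0.6942033922501001 [0.047 1.183 3.97 ] 110.05913900853895
target tin [522.155  -1.868   0.   ]
max shift mm 28.135460548067133 turn deg/row 1.9299616554111834
[[-0.001,0.079,-0.557,0.021,0,0,1],[-0.001,0.06,-0.56,0.021,0,0,1],[-0.001,0.041,-0.561,0.021,0,0,1],[-0,0.022,-0.562,0.021,0,0,1],[-0,0.003,-0.563,0.021,0,0,1],[-0,-0.016,-0.562,0.021,0,0,1],[-0,-0.035,-0.562,0.021,0,0,1],[-0,-0.054,-0.56,0.021,0,0,1],[-0,-0.073,-0.558,0.021,0,0,1],[-0,-0.091,-0.555,0.021,0,0,1],[-0,-0.11,-0.552,0.021,0,0,1],[-0,-0.129,-0.548,0.021,0,0,1]]
```

Request:
{"name": "play_rows", "arguments": {
  "rows": [
    [-0.2, 0, 0, 0, 0, 0, 1],
    [-0.4, 0, 0, 0, 0, 0, 1],
    [-0.5, 0, 0, 0, 0, 0, 1],
    [-0.5, 0.08, -0.3, 0.021, 0, 0, 1],
    [-0.16, 0.06, -0.557, 0.021, 0, 0, 1],
    [0, 0.041, -0.56, 0.021, 0, 0, 1],
    [0, 0.022, -0.562, 0.021, 0, 0, 1],
    [0, 0.003, -0.563, 0.021, 0, 0, 1],
    [0, -0.016, -0.562, 0.021, 0, 0, 1],
    [0, -0.035, -0.562, 0.021, 0, 0, 1]
  ]
}}

```text
clock: 5.7
ee_pos: [485.7, 145.5, 97.2]
tcp_rot: [[-0.005, -0.993, -0.118], [-0.002, -0.118, 0.993], [-1.0, 0.005, -0.001]]
force: [0.4, 0.3, -5.3]
gripper_width: 0.69
```

Request:
{"name": "play_rows", "arguments": {
  "rows": [
    [0, -0.054, -0.56, 0.021, 0, 0, 1],
    [0, -0.073, -0.558, 0.021, 0, 0, 1],
    [0, -0.091, -0.555, 0.021, 0, 0, 1],
    [0, -0.11, -0.552, 0.021, 0, 0, 1],
    [0, -0.129, -0.548, 0.021, 0, 0, 1],
    [0, 0, -0.2, 0, 0, 0, 1],
    [0, 0, 0, 0, 0, 0, 1],
    [0, 0, 0, 0, 0, 0, 1]
  ]
}}

```text
clock: 6.5
ee_pos: [516.2, 0.6, 98.2]
tcp_rot: [[-0.003, -0.999, 0.046], [0.001, 0.046, 0.999], [-1.0, 0.003, 0.001]]
force: [-0.4, -0.6, -5.9]
gripper_width: 0.698
```

```bash
python3 - <<'E'
from fit import *
from plan import *
s=r.sense(); print(s["clock"],s["ee_pos"],s["gripper_width"],s["force"],yawz(s["tcp_rot"]),s["joint_positions"])
c=viewer.capture("wrist"); np.savez("wrist2.npz",**c); cv2.imwrite("pics/wrist2.png",c["img"][:,:,::-1])
P=cloud(c,"wrist",np.ones(c["depth"].shape,bool))
for lo,hi in [(9,15),(133,140)]:
        q=P[(P[:,2]>lo)&(P[:,2]<hi)&(P[:,0]>430)&(P[:,0]<730)&(P[:,1]>-115)&(P[:,1]<120)]
        print(lo,cv2.minAreaRect(q[:,:2].astype(np.float32)),len(q),np.median(q,0))
q=P[(P[:,2]>162)&(P[:,2]<172)&(abs(P[:,0]-628)<25)&(abs(P[:,1]+8)<25)]; print("shaft",len(q),q.mean(0) if len(q) else 0, cv2.minAreaRect(q[:,:2].astype(np.float32)) if len(q)>3 else "")
c=viewer.capture("scene"); cv2.imwrite("pics/scene2.png",c["img"][:,:,::-1])
E
```

```text
6.5 [516.152   0.556  98.154] 0.6978437391162219 [-0.435 -0.574 -5.896] 87.38380598696766 [-0.129  0.041 -0.173  1.36   0.001 -0.084]
9 ((511.91925048828125, -1.6794052124023438), (170.6089324951172, 128.289794921875), 86.7647705078125) 9310 [482.026 -29.142  12.545]
133 ((496.83447265625, 1.4123497009277344), (85.87020111083984, 92.83541107177734), 87.40471649169922) 35708 [486.111   1.832 136.5  ]
shaft 0 0
```

View pics/wrist2.png

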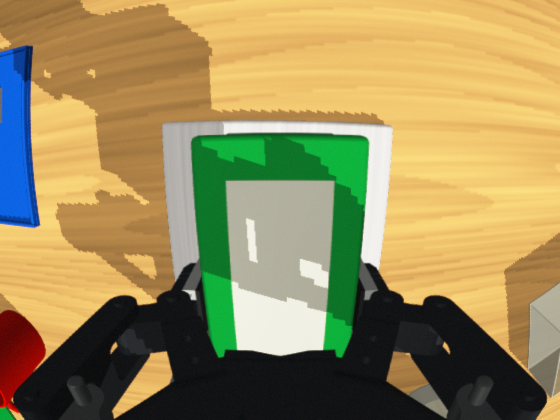

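Request:
{"name": "play_rows", "arguments": {
  "rows": [
    [0.3, -0.07, -0.025, 0.003, 0, 0, 1],
    [0.4, -0.07, -0.025, 0.003, 0, 0, 1],
    [0.4, 0, 0, 0, 0, 0, 1],
    [0.2, 0, 0, 0, 0, 0, 1],
    [0.1, 0, 0, 0, 0, 0, 1],
    [0.04, 0, 0, 0, 0, 0, 1],
    [0, 0, 0, 0, 0, 0, 1]
  ]
}}

```text
clock: 7.3
ee_pos: [524.8, -2.8, 27.7]
tcp_rot: [[0.001, -0.998, 0.055], [-0.0, 0.055, 0.998], [-1.0, -0.001, -0.0]]
force: [-0.2, 0.0, -4.9]
gripper_width: 0.688
```

View pics/scene2.png

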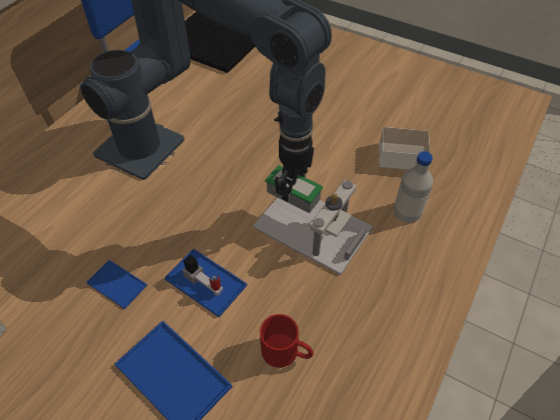

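Request:
{"name": "play_rows", "arguments": {
  "rows": [
    [0.05, 0, 0, 0, 0, 0, 1],
    [0.02, 0, 0, 0, 0, 0, 1],
    [0, 0, 0, 0, 0, 0, -1],
    [0, 0, 0, 0, 0, 0, -1],
    [0, 0, 0, 0, 0, 0, -1],
    [0, 0.2, 0, 0, 0, 0, -1],
    [0, 0.3, 0, 0, 0, -0.09, -1],
    [0, 0.2, 0, 0, 0, -0.09, -1],
    [0, 0, 0, 0, 0, -0.09, -1],
    [0, 0, 0, 0, 0, 0, -1]
  ]
}}

```text
clock: 8.3
ee_pos: [474.2, 1.8, 8.8]
tcp_rot: [[0.393, -0.918, 0.055], [-0.019, 0.051, 0.998], [-0.919, -0.393, 0.002]]
force: [-2.4, 0.2, -2.5]
gripper_width: 1.001
```

```bash
cat > pf.py <<'E'
from fit import *
from plan import *
O=np.array([627.8,-8.0]); A=-3.15
def topress(p):
    a=np.radians(A); d=np.asarray(p)[:2]-O; return np.array([d[0]*np.cos(a)+d[1]*np.sin(a),-d[0]*np.sin(a)+d[1]*np.cos(a)])
def toworld(p):
    a=np.radians(A); return O+np.array([p[0]*np.cos(a)-p[1]*np.sin(a),p[0]*np.sin(a)+p[1]*np.cos(a)])
E
python3 - <<'E'
from pf import *
s=r.sense(); print(s["clock"],s["ee_pos"],s["gripper_width"],s["force"],yawz(s["tcp_rot"]),topress(s["ee_pos"]))
print(s["tcp_rot"])
c=viewer.capture("wrist"); cv2.imwrite("pics/wrist3.png",c["img"][:,:,::-1])
s=r.sense(); print(s["ee_pos"])
P=cloud(c,"wrist",np.ones(c["depth"].shape,bool))
E
```

```text
8.3 [474.221   1.75    8.839] 1.0010018708815254 [-2.358  0.213 -2.5  ] 86.8519356817579 [-153.882    1.296]
[[ 0.393 -0.918  0.055]
 [-0.019  0.051  0.998]
 [-0.919 -0.393  0.002]]
[480.087   0.606  14.284]
```

View pics/wrist3.png

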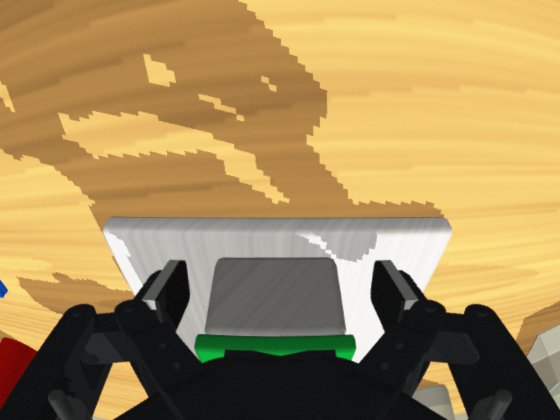

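Request:
{"name": "play_rows", "arguments": {
  "rows": [
    [-0.09, -0.19, 0, 0, 0, 0, -1],
    [0, 0, 0, 0, 0, 0, -1],
    [0, 0, 0, 0, 0, 0, -1]
  ]
}}

```text
clock: 8.65
ee_pos: [501.2, -2.2, 35.3]
tcp_rot: [[0.416, -0.908, 0.055], [-0.024, 0.05, 0.998], [-0.909, -0.417, -0.001]]
force: [-0.3, 0.1, -0.2]
gripper_width: 0.997
```

Request:
{"name": "play_rows", "arguments": {
  "rows": [
    [0, 0, 0, 0, 0, 0, -1],
    [0, 0, 0, 0, 0, 0, -1]
  ]
}}

```text
clock: 8.85
ee_pos: [497.4, -1.5, 31.1]
tcp_rot: [[0.411, -0.91, 0.055], [-0.023, 0.05, 0.998], [-0.911, -0.411, -0.0]]
force: [0.5, -0.9, 0.1]
gripper_width: 1.0
```

Request:
{"name": "play_rows", "arguments": {
  "rows": [
    [0.04, 0.13, 0, 0, 0, 0, -1],
    [0.04, 0.13, 0, 0, 0, 0, -1],
    [0, 0, 0, 0, 0, 0, -1],
    [0, 0, 0, 0, 0, 0, 1],
    [0, 0, 0, 0, 0, 0, 1],
    [0, 0, 0, 0, 0, 0, 1],
    [0, 0, 0, 0, 0, 0, 1]
  ],
  "squeeze": 50
}}

```text
clock: 9.55
ee_pos: [486.2, -0.9, 21.6]
tcp_rot: [[0.411, -0.91, 0.055], [-0.023, 0.05, 0.998], [-0.911, -0.412, -0.0]]
force: [-1.7, 0.3, 1.0]
gripper_width: 0.692
```

```bash
python3 - <<'E'
from pf import *
s=r.sense(); print(s["clock"],s["ee_pos"],s["gripper_width"],s["force"],yawz(s["tcp_rot"]),topress(s["ee_pos"]))
c=viewer.capture("wrist"); cv2.imwrite("pics/wrist4.png",c["img"][:,:,::-1])
for n in ["scene","side"]:
    c=viewer.capture(n); np.savez(f"{n}4.npz",**c); hsv=cv2.cvtColor(c["img"],cv2.COLOR_RGB2HSV)
    H,S,V=[hsv[...,i].astype(int) for i in range(3)]
    g=(H>50)&(H<85)&(S>90)&(V>30)
    if n=="scene": g[:, :255]=0; g[:150]=0
    else: g[:200]=0
    rr=fitrect(c,n,g,62); print(n,"lid",rr,topress(rr[0]))
    cv2.imwrite(f"pics/{n}4.png",c["img"][:,:,::-1])
    if n=="scene": x,y=250,160
    else: x,y=190,190
    cv2.imwrite(f"pics/{n}4c.png",cv2.resize(c["img"][y:y+110,x:x+150,::-1],None,fx=5,fy=5,interpolation=3))
E
```

```text
9.55 [486.211  -0.858  21.626] 0.6919961903798272 [-1.732  0.328  0.967] 86.83134087610073 [-141.767   -0.649]
scene lid ((523.0083618164062, -5.993797302246094), (61.81895065307617, 123.32640075683594), 85.122314453125) [-104.744   -3.755]
side lid ((542.7854614257812, 19.373977661132812), (53.662593841552734, 115.50044250488281), 60.816734313964844) [-86.39   22.661]
```

View pics/side4c.png

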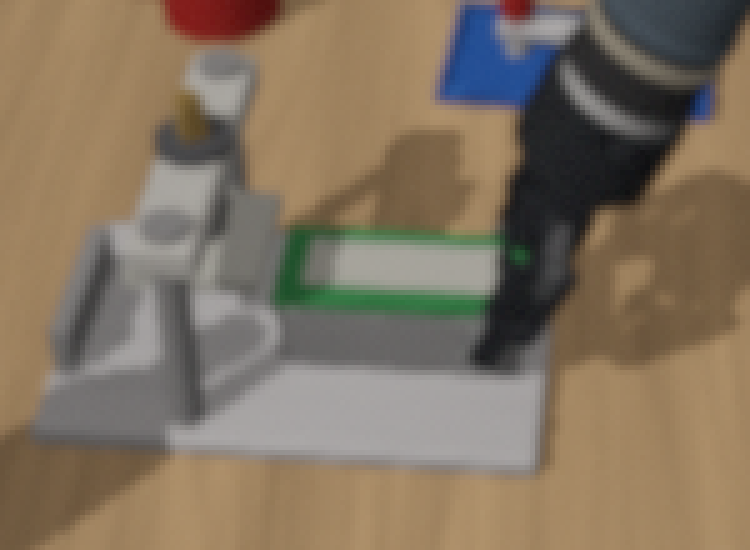

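View pics/scene4c.png

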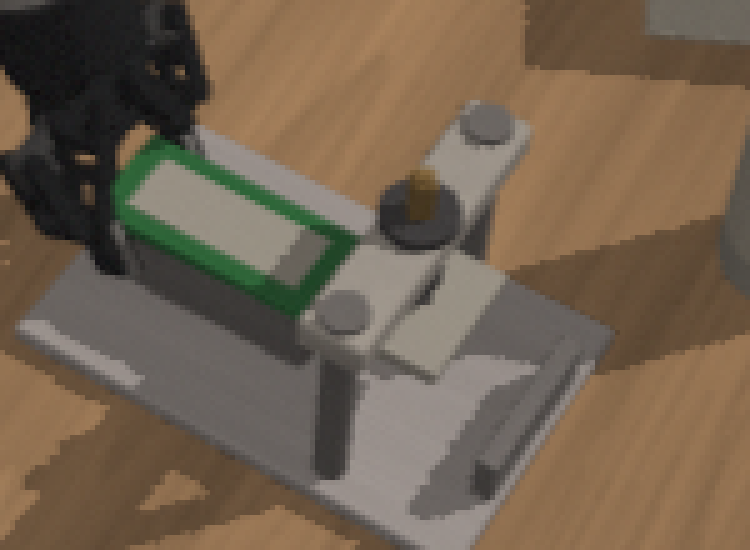

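View pics/wrist4.png

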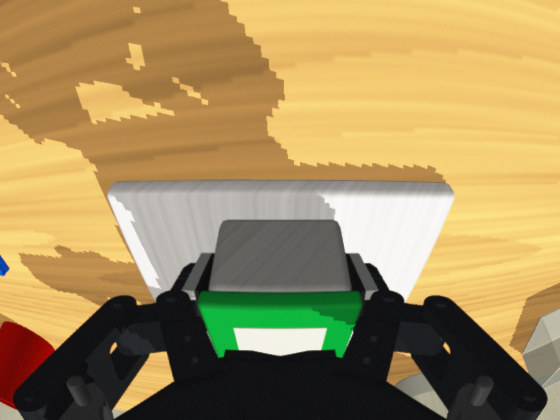

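Request:
{"name": "play_rows", "arguments": {
  "rows": [
    [0.05, -0.11, 0.01, 0, 0, 0, 1],
    [0.09, -0.2, 0, 0, 0, 0, 1],
    [0.12, -0.265, 0, 0, 0, 0, 1],
    [0.13, -0.29, 0, 0, 0, 0, 1],
    [0.13, -0.29, 0, 0, 0, 0, 1],
    [0.12, -0.265, 0, 0, 0, 0, 1],
    [0.08, -0.177, 0, 0, 0, 0, 1],
    [0.05, -0.11, 0, 0, 0, 0, 1],
    [0.03, -0.066, 0, 0, 0, 0, 1],
    [0, 0, 0, 0, 0, 0, 1]
  ]
}}

```text
clock: 10.7
ee_pos: [584.0, -5.7, 21.6]
tcp_rot: [[0.412, -0.91, 0.055], [-0.023, 0.05, 0.998], [-0.911, -0.412, 0.0]]
force: [0.6, 0.4, 0.6]
gripper_width: 0.699
```

```bash
python3 - <<'E'
from pf import *
s=r.sense(); print(s["clock"],s["ee_pos"],s["gripper_width"],s["force"],yawz(s["tcp_rot"]),topress(s["ee_pos"]));print(s["tcp_rot"])
E
```

```text
10.7 [583.959  -5.653  21.65 ] 0.6989354234826292 [0.634 0.435 0.609] 86.85052763265816 [-43.903  -0.066]
[[ 0.412 -0.91   0.055]
 [-0.023  0.05   0.998]
 [-0.911 -0.412  0.   ]]
```

Request:
{"name": "play_rows", "arguments": {
  "rows": [
    [0.02, -0.04, 0, 0, 0, 0, 1],
    [0.02, -0.04, 0, 0, 0, 0, 1],
    [0.01, -0.02, 0, 0, 0, 0, 1],
    [0, 0, 0, 0, 0, 0, 1]
  ]
}}

```text
clock: 11.1
ee_pos: [588.7, -5.9, 21.6]
tcp_rot: [[0.411, -0.91, 0.055], [-0.023, 0.05, 0.998], [-0.911, -0.412, -0.0]]
force: [-4.3, -0.1, 5.6]
gripper_width: 0.699
```

Request:
{"name": "play_rows", "arguments": {
  "rows": [
    [0.01, -0.022, 0, 0, 0, 0, 1],
    [0.01, -0.022, 0, 0, 0, 0, 1],
    [0.01, -0.022, 0, 0, 0, 0, 1],
    [0, 0, 0, 0, 0, 0, 1]
  ]
}}

```text
clock: 11.5
ee_pos: [589.6, -5.9, 21.5]
tcp_rot: [[0.406, -0.912, 0.055], [-0.023, 0.05, 0.998], [-0.914, -0.407, -0.0]]
force: [-20.8, 0.9, 19.1]
gripper_width: 0.695
```

Request:
{"name": "play_rows", "arguments": {
  "rows": [
    [0, 0, 0, 0, 0, 0, -1],
    [0, 0, 0, 0, 0, 0, -1],
    [0, 0, 0, 0, 0, 0, -1],
    [0, 0, 0, 0, 0, 0, -1],
    [-0.1, 0.22, 0, 0, 0, 0, -1],
    [-0.18, 0.4, 0, 0, 0, 0, -1],
    [-0.26, 0.56, 0, 0, 0, 0, -1],
    [-0.3, 0.5, 0, 0, 0, 0, -1],
    [-0.5, 0.3, 0, 0, 0, 0, -1],
    [-0.5, 0.1, 0, 0, 0, 0, -1]
  ]
}}

```text
clock: 12.5
ee_pos: [457.0, 1.6, 60.0]
tcp_rot: [[0.407, -0.912, 0.055], [-0.022, 0.051, 0.998], [-0.913, -0.407, 0.001]]
force: [0.9, 0.7, 0.8]
gripper_width: 1.0
```

```bash
python3 - <<'E'
from pf import *
s=r.sense(); print(s["clock"],s["ee_pos"],s["gripper_width"],s["force"],yawz(s["tcp_rot"]),topress(s["ee_pos"]))
c=viewer.capture("wrist"); np.savez("wrist5.npz",**c);cv2.imwrite("pics/wrist5.png",c["img"][:,:,::-1])
hsv=cv2.cvtColor(c["img"],cv2.COLOR_RGB2HSV);H,S,V=[hsv[...,i].astype(int) for i in range(3)]
g=(H>50)&(H<85)&(S>90)&(V>50)
P=cloud(c,"wrist",g); 
Q=np.array([topress(p) for p in P]); print(len(Q),Q.min(0),Q.max(0),np.median(P[:,2]))
Q=Q[abs(P[:,2]-62)<6]
rr=cv2.minAreaRect(Q.astype(np.float32)); print(rr)
s=r.sense(); print(s["ee_pos"],s["dq"])
c=viewer.capture("scene"); np.savez("scene5.npz",**c);x,y=250,160
cv2.imwrite("pics/scene5c.png",cv2.resize(c["img"][y:y+110,x:x+150,::-1],None,fx=5,fy=5,interpolation=3))
E
```

```text
12.5 [456.986   1.596  60.037] 1.000217193983659 [0.852 0.749 0.82 ] 86.83868419120907 [-171.083    0.195]
381 [-210.875 -571.034] [233.989  29.378] 57.30270382493693
((-65.1142807006836, 0.2826824188232422), (3.8896067142486572, 58.17460632324219), 0.6051347851753235)
[459.267   1.268  65.425] [-0.002  0.065  0.051 -0.154 -0.006  0.009]
```

View pics/wrist5.png

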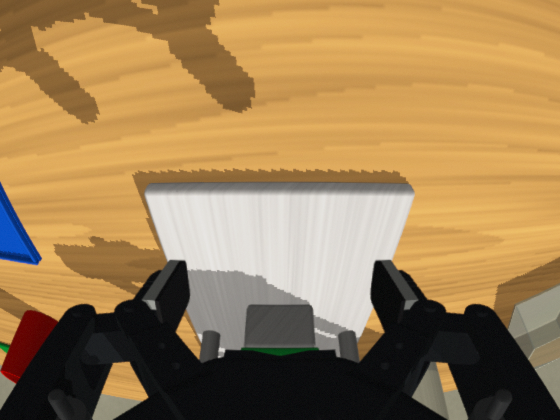

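View pics/scene5c.png

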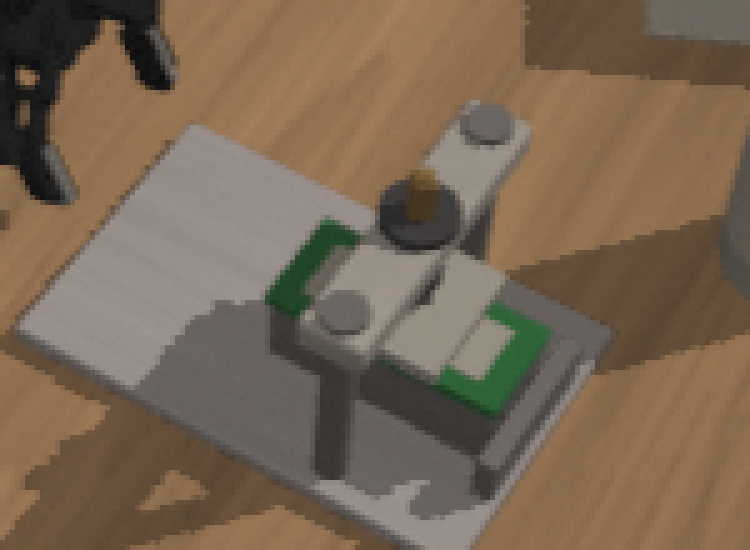

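```bash
python3 - <<'E'
from pf import *
s=r.sense()
plan([627.8,-8,232],Rdown(86.85),9,-1)
E
```

```text
max shift mm 26.157786615558877 turn deg/row 2.7410836546387274
[[-0.182,-0.491,0,-0,-0,0.03,-1],[-0.205,-0.481,0,-0,-0,0.03,-1],[-0.228,-0.471,0,-0,-0,0.03,-1],[-0.25,-0.46,0.001,-0,-0,0.03,-1],[-0.272,-0.447,0.001,-0,-0,0.03,-1],[-0.293,-0.434,0.001,-0,-0,0.03,-1],[-0.313,-0.419,0.001,-0,-0,0.03,-1],[-0.333,-0.404,0.001,-0,-0,0.03,-1],[-0.352,-0.387,0.001,-0,-0,0.03,-1]]
```

Request:
{"name": "play_rows", "arguments": {
  "rows": [
    [-0.3, -0.3, 0, 0, 0, 0.03, -1],
    [-0.3, -0.45, 0, 0, 0, 0.03, -1],
    [-0.3, -0.45, 0, 0, 0, 0.03, -1],
    [-0.3, -0.45, 0, 0, 0, 0.03, -1],
    [-0.3, -0.45, 0, 0, 0, 0.03, -1],
    [-0.293, -0.45, 0, 0, 0, 0.03, -1],
    [-0.313, -0.44, 0, 0, 0, 0.03, -1],
    [-0.25, -0.4, 0, 0, 0, 0.03, -1],
    [-0.1, -0.3, 0, 0, 0, 0.03, -1],
    [0, 0, 0, 0, 0, 0, -1]
  ]
}}

```text
clock: 13.6
ee_pos: [611.3, -7.6, 219.4]
tcp_rot: [[-0.003, -0.998, 0.055], [0.0, 0.055, 0.998], [-1.0, 0.003, 0.0]]
force: [0.1, 0.2, 0.0]
gripper_width: 1.002
```

Request:
{"name": "play_rows", "arguments": {
  "rows": [
    [0, 0, 0, 0, 0, 0, -1],
    [0, 0, 0, 0, 0, 0, -1]
  ]
}}

```text
clock: 13.8
ee_pos: [606.9, -6.9, 222.5]
tcp_rot: [[-0.001, -0.998, 0.055], [0.0, 0.055, 0.998], [-1.0, 0.001, 0.0]]
force: [0.2, 0.2, 0.2]
gripper_width: 1.005
```

```bash
python3 - <<'E'
from pf import *
c=viewer.capture("wrist"); np.savez("wrist6.npz",**c);cv2.imwrite("pics/wrist6.png",c["img"][:,:,::-1])
s=r.sense(); print(s["clock"],s["ee_pos"],s["dq"],yawz(s["tcp_rot"]),topress(s["ee_pos"])); print(s["tcp_rot"])
u=proj(c,"wrist",[627.8,-8,168]); print(u); x,y=int(u[0])-40,int(u[1])-40
cv2.imwrite("pics/wrist6c.png",cv2.resize(c["img"][y:y+80,x:x+80,::-1],None,fx=7,fy=7,interpolation=0))
E
```

```text
13.85 [606.653  -6.842 223.194] [ 0.    -0.022 -0.004  0.003 -0.     0.   ] 86.84251718751024 [-21.179  -0.005]
[[-0.    -0.998  0.055]
 [ 0.     0.055  0.998]
 [-1.     0.     0.   ]]
[279.561 256.708]
```

View pics/wrist6.png

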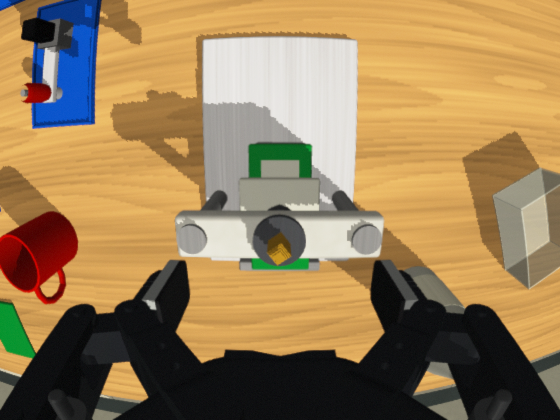

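View pics/wrist6c.png

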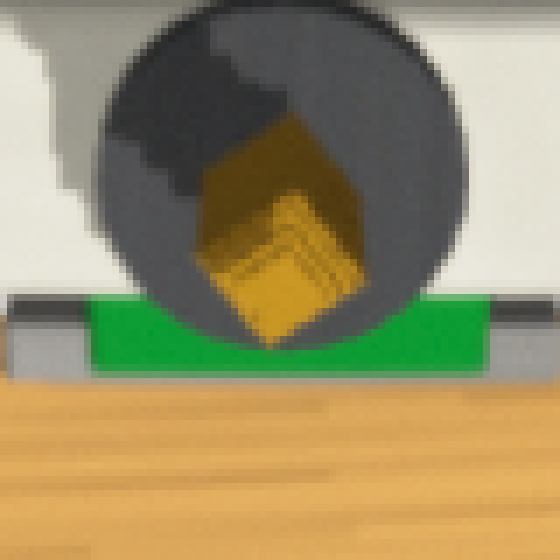

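```bash
cat > shaft.py <<'E'
from pf import *
from scipy.optimize import minimize, differential_evolution
def fitshaft(c,n="wrist",z0=0,show=None):
    u0=proj(c,n,[627.8,-8,158]); x0,y0=int(u0[0])-30,int(u0[1])-30
    im=c["img"][y0:y0+60,x0:x0+60]; hsv=cv2.cvtColor(im,cv2.COLOR_RGB2HSV)
    H,S,V=[hsv[...,i].astype(int) for i in range(3)]
    m=(H>8)&(H<30)&(S>190)&(im[...,0]>60)
    k,l,st,ce=cv2.connectedComponentsWithStats(m.astype(np.uint8)); 
    d=[np.hypot(*(ce[i]-30)) if st[i,4]>40 else 99 for i in range(k)]; i=1+int(np.argmin(d[1:])); m=l==i
    F=8
    def render(q):
        cx,cy,a,t=q; a=np.radians(a); pts=[]
        for hz,h in [(168,t/2),(163,6),(141,6)]:
            for sx,sy in [(1,1),(1,-1),(-1,-1),(-1,1)]:
                pts.append(proj(c,n,[cx+h*(sx*np.cos(a)-sy*np.sin(a)),cy+h*(sx*np.sin(a)+sy*np.cos(a)),hz+z0]))
        P=(np.array(pts)-[x0,y0]+0.5)*F
        hull=cv2.convexHull(P.astype(np.float32)).astype(np.int32)
        im_=np.zeros((60*F,60*F),np.uint8); cv2.fillConvexPoly(im_,hull,255)
        return cv2.resize(im_,(60,60),interpolation=cv2.INTER_AREA)/255.
    f=lambda q: np.abs(render(q)-m).sum()
    res=differential_evolution(f,[(615,640),(-20,5),(-15,85),(5,11)],maxiter=150,popsize=12,seed=1,tol=1e-6)
    return res.x,res.fun,m.sum()
E
python3 - <<'E'
from shaft import *
c=dict(np.load("wrist6.npz")); x,f,m=fitshaft(c); print(x,f,m,topress(x[:2]))
# collar & bridge caps as cross-check: column caps centres by depth
P=cloud(c,"wrist",np.ones(c["depth"].shape,bool)); q=P[(abs(P[:,2]-135)<3)&(abs(P[:,0]-628)<40)&(abs(P[:,1]+8)<95)]
rr=cv2.minAreaRect(q[:,:2].astype(np.float32)); print(rr,np.median(q[:,2]))
q=P[(P[:,2]>135)&(P[:,2]<160)&(abs(P[:,0]-628)<40)&(abs(P[:,1]+8)<95)]; 
for s in (-68,68):
    w=np.append(toworld([0,s]),135); z=P[np.hypot(*(P[:,:2]-w[:2]).T)<8]; z=z[(z[:,2]>125)&(z[:,2]<160)]; print(s,np.median(z[:,2]))
E
```

```text
[628.528  -8.524  20.572   6.687] 69.60392156862744 470 [ 0.756 -0.484]
((626.6143798828125, -8.834793090820312), (164.13754272460938, 36.93202590942383), 86.54766845703125) 135.4523671923728
-68 139.6656285659733
68 139.69983009085618
```

```bash
cat >> shaft.py <<'E'
def overlay(c,n,q,fn,z0=0,F=8):
    cx,cy,a,t=q; a=np.radians(a); u0=proj(c,n,[cx,cy,158]); x0,y0=int(u0[0])-30,int(u0[1])-30
    im=cv2.resize(c["img"][y0:y0+60,x0:x0+60,::-1],None,fx=F,fy=F,interpolation=0)
    for (hz,h),col in zip([(168,t/2),(163,6),(141,6)],[(255,0,0),(0,255,0),(0,0,255)]):
        P=np.array([proj(c,n,[cx+h*(sx*np.cos(a)-sy*np.sin(a)),cy+h*(sx*np.sin(a)+sy*np.cos(a)),hz+z0]) for sx,sy in [(1,1),(1,-1),(-1,-1),(-1,1)]])
        cv2.polylines(im,[((P-[x0,y0]+.5)*F).astype(np.int32)],True,col,1)
    cv2.imwrite(fn,im)
E
python3 - <<'E'
from shaft import *
c=dict(np.load("wrist6.npz")); overlay(c,"wrist",[628.5,-8.5,20.6,6.7],"pics/ov6.png")
E
```

```text
(no output)
```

View pics/ov6.png

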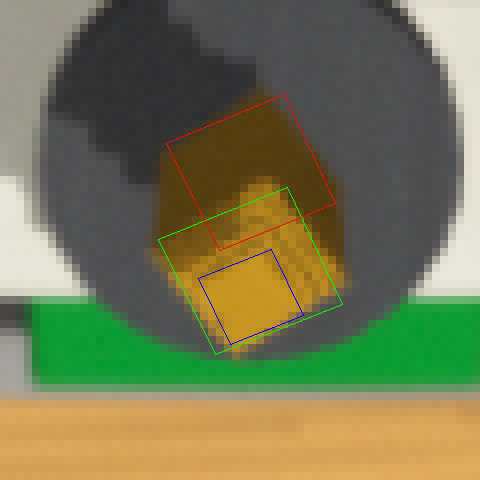

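```bash
sed -i 's/m=(H>8)&(H<30)&(S>190)&(im\[...,0\]>60)/m=(H>8)\&(H<32)\&(S>140)\&(im[...,0]>55)/' shaft.py; python3 - <<'E'
from shaft import *
c=dict(np.load("wrist6.npz")); x,f,m=fitshaft(c); print(x,f,m,topress(x[:2])); overlay(c,"wrist",x,"pics/ov6b.png")
E
```

```text
[628.314  -8.659  31.902   6.598] 28.070588235294117 531 [ 0.55 -0.63]
```

View pics/ov6b.png

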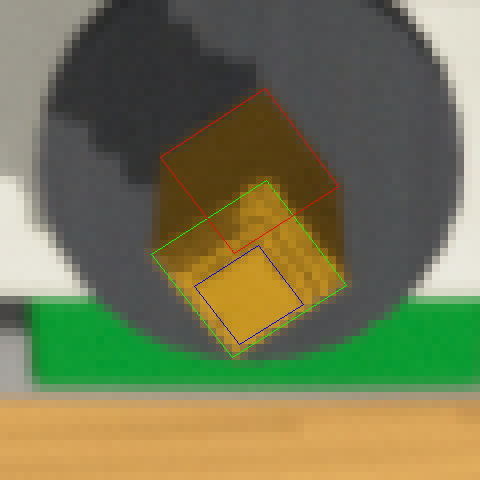

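```bash
python3 - <<'E'
from pf import *
plan([400,-276,165],Rdown(84),10,-1)
E
```

```text
max shift mm 34.42937669866361 turn deg/row 0.2842572979973502
[[0.116,0.383,-0.56,0.003,0,-0,-1],[0.116,0.38,-0.562,0.003,0,-0,-1],[0.116,0.377,-0.564,0.003,0,-0,-1],[0.116,0.375,-0.566,0.003,0,-0,-1],[0.116,0.372,-0.568,0.003,0,-0,-1],[0.116,0.369,-0.57,0.003,0,-0,-1],[0.116,0.366,-0.571,0.003,0,-0,-1],[0.116,0.363,-0.573,0.003,0,-0,-1],[0.116,0.36,-0.575,0.003,0,-0,-1],[0.116,0.358,-0.577,0.003,0,-0,-1]]
```

Request:
{"name": "play_rows", "arguments": {
  "rows": [
    [0.05, 0.2, -0.3, 0.003, 0, 0, -1],
    [0.116, 0.4, -0.6, 0.003, 0, 0, -1],
    [0.13, 0.46, -0.68, 0.003, 0, 0, -1],
    [0.14, 0.46, -0.7, 0.003, 0, 0, -1],
    [0.14, 0.46, -0.7, 0.003, 0, 0, -1],
    [0.14, 0.46, -0.7, 0.003, 0, 0, -1],
    [0.14, 0.46, -0.7, 0.003, 0, 0, -1],
    [0.13, 0.4, -0.65, 0.003, 0, 0, -1],
    [0.116, 0.28, -0.45, 0.003, 0, 0, -1],
    [0.05, 0.12, -0.2, 0.005, 0, 0, -1]
  ]
}}

```text
clock: 14.85
ee_pos: [399.3, -277.1, 165.8]
tcp_rot: [[0.0, -0.994, 0.109], [-0.001, 0.109, 0.994], [-1.0, -0.0, -0.001]]
force: [1.1, 0.3, 0.7]
gripper_width: 1.0
```

Request:
{"name": "play_rows", "arguments": {
  "rows": [
    [0, 0, 0, 0, 0, 0, -1],
    [0, 0, 0, 0, 0, 0, -1],
    [0, 0, 0, 0, 0, 0, -1]
  ]
}}

```text
clock: 15.15
ee_pos: [402.4, -275.3, 166.5]
tcp_rot: [[0.001, -0.995, 0.103], [-0.0, 0.103, 0.995], [-1.0, -0.001, -0.0]]
force: [0.1, -0.3, -0.4]
gripper_width: 1.001
```

```bash
python3 - <<'E'
from pf import *
c=viewer.capture("wrist"); np.savez("wrist7.npz",**c);cv2.imwrite("pics/wrist7.png",c["img"][:,:,::-1])
s=r.sense(); print(s["clock"],s["ee_pos"],s["dq"],yawz(s["tcp_rot"]))
n="wrist"
for t,z in [("crank_grip",57),("knob_mid",54),("tray",0)]:
    for p in models.place_of(n,t)[:2]:
        v,u=p["position"]; print(t,round(p["score"],2),u,v,atz(c,n,u,v,z))
P=cloud(c,n,np.ones(c["depth"].shape,bool)); hsv=cv2.cvtColor(c["img"],cv2.COLOR_RGB2HSV)
near=np.hypot(P[:,0]-399,P[:,1]+277)
q=P[(near<30)&(P[:,2]>69)&(P[:,2]<80)]; print("grip top",len(q),np.median(q,0),cv2.minAreaRect(q[:,:2].astype(np.float32)))
q=P[(np.hypot(P[:,0]-475,P[:,1]+289)<25)&(P[:,2]>67)&(P[:,2]<80)]; print("knob top",len(q),np.median(q,0) if len(q) else "",cv2.minAreaRect(q[:,:2].astype(np.float32)) if len(q) else "")
q=P[(P[:,2]>22)&(P[:,2]<32)&(P[:,0]>415)&(P[:,0]<490)&(abs(P[:,1]+285)<30)]; print("arm",len(q),cv2.minAreaRect(q[:,:2].astype(np.float32)))
E
```

```text
15.2 [ 402.414 -275.38   166.438] [-0.003  0.005  0.003  0.001 -0.003 -0.002] 84.07495388198711
crank_grip 0.93 277.7 200.7 [ 399.658 -276.556   57.   ]
knob_mid 0.56 279.1 279.0 [ 472.782 -283.041   54.   ]
tray 0.98 112.0 287.9 [ 503.477 -491.49     0.   ]
tray 0.91 154.6 55.9 [ 255.768 -383.209    0.   ]
grip top 958 [ 397.204 -275.76    74.386] ((398.1829833984375, -275.6631164550781), (23.75773811340332, 24.516578674316406), 83.38508605957031)
knob top 314 [ 467.712 -285.354   71.151] ((469.2287902832031, -285.19232177734375), (22.6235294342041, 16.744400024414062), 79.46025085449219)
arm 865 ((447.537109375, -282.6177673339844), (20.085693359375, 45.855648040771484), 82.11405944824219)
```

View pics/wrist7.png

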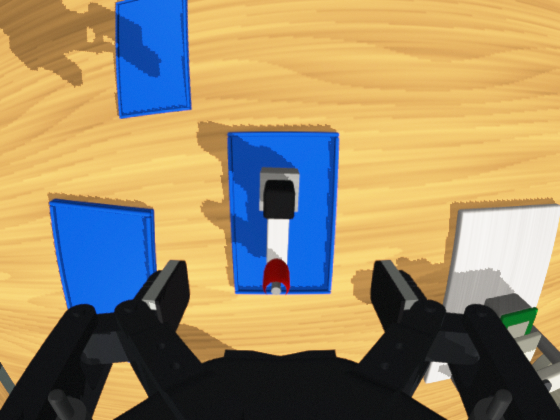

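Request:
{"name": "play_rows", "arguments": {
  "rows": [
    [0.4, 0.04, -0.01, 0.007, 0, 0, -1],
    [0.6, 0.043, -0.007, 0.007, 0, 0, -1],
    [0.6, 0, 0, 0, 0, 0, -1],
    [0.5, 0, 0, 0, 0, 0, -1],
    [0.3, 0, 0, 0, 0, 0, -1],
    [0.15, 0, 0, 0, 0, 0, -1],
    [0.04, 0, 0, 0, 0, 0, -1],
    [0, 0, 0, 0, 0, 0, -1],
    [0, 0, 0, 0, 0, 0, -1]
  ]
}}

```text
clock: 16.25
ee_pos: [398.2, -277.3, 37.8]
tcp_rot: [[0.002, -0.992, 0.127], [-0.002, 0.127, 0.992], [-1.0, -0.002, -0.001]]
force: [0.4, -0.2, 0.1]
gripper_width: 1.003
```

```bash
python3 - <<'E'
from pf import *
c=viewer.capture("wrist"); np.savez("wrist8.npz",**c);cv2.imwrite("pics/wrist8.png",c["img"][:,:,::-1])
s=r.sense(); print(s["clock"],s["ee_pos"],yawz(s["tcp_rot"]))
n="wrist"
P=cloud(c,n,np.ones(c["depth"].shape,bool))
q=P[(np.hypot(P[:,0]-399,P[:,1]+277)<25)&(P[:,2]>70)&(P[:,2]<80)]; print("grip top",len(q),np.median(q,0),cv2.minAreaRect(q[:,:2].astype(np.float32)))
E
```

```text
16.3 [ 398.155 -277.379   37.796] 82.70597754133993
grip top 3105 [ 395.495 -275.432   74.363] ((397.4615783691406, -275.5474548339844), (24.194673538208008, 24.95268440246582), 83.03510284423828)
```

View pics/wrist8.png

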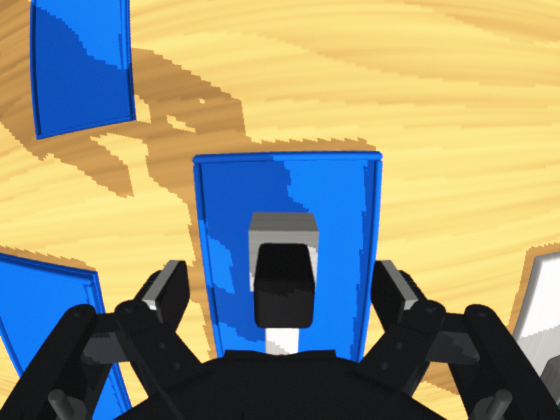

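Request:
{"name": "play_rows", "arguments": {
  "rows": [
    [0, 0.012, 0.034, 0, 0, 0, -1],
    [0, 0, 0, 0, 0, 0, -0.2],
    [0, 0, 0, 0, 0, 0, 1],
    [0, 0, 0, 0, 0, 0, 1],
    [0, 0, 0, 0, 0, 0, 1],
    [0, 0, 0, 0, 0, 0, 1],
    [0, 0, 0, 0, 0, 0, 1],
    [0, 0, 0, 0, 0, 0, 1]
  ],
  "squeeze": 80
}}

```text
clock: 17.1
ee_pos: [396.9, -275.0, 36.6]
tcp_rot: [[0.0, -0.992, 0.127], [-0.0, 0.127, 0.992], [-1.0, -0.0, -0.0]]
force: [-0.7, -0.6, 1.6]
gripper_width: 0.273
```

```bash
python3 - <<'E'
from pf import *
s=r.sense(); print(s["clock"],s["ee_pos"],s["force"],s["wrist_torque"],s["gripper_width"],yawz(s["tcp_rot"]),s["joint_positions"])
print("target press", toworld([0,0]))
p=s["ee_pos"].copy(); p[2]=220
# shaft yaw 31.9 -> jaw 121.9
plan([628.3,-8.7,220],Rdown(121.9),13,1,p0=p)
E
```

```text
17.1 [ 396.93  -275.023   36.609] [-0.666 -0.565  1.587] [-0.026  0.081  0.033] 0.2726259967433441 82.69704803933894 [-0.745 -0.011 -0.351  1.23  -0.    -0.617]
target press [627.8  -8. ]
max shift mm 27.137579352572374 turn deg/row 3.0156118940027308
[[-0,-0.301,0.452,-0.034,-0,0,1],[-0,-0.324,0.435,-0.034,-0,0,1],[-0,-0.347,0.418,-0.034,-0,0,1],[-0,-0.368,0.399,-0.034,-0,0,1],[-0,-0.389,0.379,-0.034,-0,0,1],[-0,-0.408,0.358,-0.034,-0,0,1],[-0,-0.426,0.336,-0.034,-0,0,1],[-0,-0.443,0.313,-0.034,-0,0,1],[-0,-0.459,0.289,-0.034,-0,0,1],[-0,-0.474,0.265,-0.034,-0,0,1],[-0,-0.487,0.239,-0.034,-0,0,1],[-0,-0.499,0.213,-0.034,-0,0,1],[-0,-0.51,0.187,-0.034,-0,0,1]]
```

Request:
{"name": "play_rows", "arguments": {
  "rows": [
    [-0.15, 0, 0, 0, 0, 0, 1],
    [-0.35, 0, 0, 0, 0, 0, 1],
    [-0.5, 0, 0, 0, 0, 0, 1],
    [-0.6, -0.15, 0.23, -0.017, 0, 0, 1],
    [-0.6, -0.301, 0.452, -0.034, 0, 0, 1],
    [-0.6, -0.324, 0.435, -0.034, 0, 0, 1],
    [-0.5, -0.347, 0.418, -0.034, 0, 0, 1],
    [-0.3, -0.368, 0.399, -0.034, 0, 0, 1],
    [-0.1, -0.389, 0.379, -0.034, 0, 0, 1],
    [0, -0.408, 0.358, -0.034, 0, 0, 1]
  ]
}}

```text
clock: 18.1
ee_pos: [510.0, -137.6, 222.7]
tcp_rot: [[0.001, -0.975, -0.22], [-0.001, -0.22, 0.975], [-1.0, -0.001, -0.001]]
force: [-0.1, 0.5, -3.1]
gripper_width: 0.275
```

Request:
{"name": "play_rows", "arguments": {
  "rows": [
    [0, -0.426, 0.336, -0.034, 0, 0, 1],
    [0, -0.443, 0.313, -0.034, 0, 0, 1],
    [0, -0.459, 0.289, -0.034, 0, 0, 1],
    [0, -0.474, 0.265, -0.034, 0, 0, 1],
    [0, -0.487, 0.239, -0.034, 0, 0, 1],
    [0, -0.4, 0.16, -0.034, 0, 0, 1],
    [0, -0.3, 0.1, -0.034, 0, 0, 1],
    [0, -0.15, 0.05, -0.017, 0, 0, 1],
    [0, 0, 0, 0, 0, 0, 1],
    [0, 0, 0, 0, 0, 0, 1]
  ]
}}

```text
clock: 19.1
ee_pos: [623.0, 1.1, 221.1]
tcp_rot: [[-0.001, -0.814, -0.58], [-0.0, -0.58, 0.814], [-1.0, 0.001, 0.0]]
force: [-0.2, -0.2, -2.6]
gripper_width: 0.273
```

```bash
python3 - <<'E'
from pf import *
s=r.sense(); print(s["clock"],s["ee_pos"],s["force"],s["wrist_torque"],s["dq"],s["gripper_width"],yawz(s["tcp_rot"]),s["joint_positions"])
print(s["tcp_rot"])
plan([628.3,-8.7,220],Rdown(121.9),2,1)
E
```

```text
19.1 [622.975   1.075 221.073] [-0.188 -0.246 -2.64 ] [-0.058  0.063 -0.014] [-0.012 -0.012 -0.003  0.    -0.001 -0.001] 0.27298638553451504 125.48366941974653 [-0.106  0.311  0.378  1.639 -0.001 -0.725]
[[-0.001 -0.814 -0.58 ]
 [-0.    -0.58   0.814]
 [-1.     0.001  0.   ]]
max shift mm 5.591441665905028 turn deg/row 1.7923908867116103
[[0.011,0.013,-0.111,0.02,0,-0,1],[0.011,0.01,-0.111,0.02,0,-0,1]]
```

Request:
{"name": "play_rows", "arguments": {
  "rows": [
    [0, 0.013, -0.111, 0.02, 0, 0, 1],
    [0, 0.01, -0.111, 0.02, 0, 0, 1],
    [0.14, 0, 0, 0, 0, 0, 1],
    [0.14, 0, 0, 0, 0, 0, 1],
    [0, 0, 0, 0, 0, 0, 1],
    [0, 0, 0, 0, 0, 0, 1]
  ]
}}

```text
clock: 19.7
ee_pos: [628.4, -8.1, 206.6]
tcp_rot: [[-0.002, -0.849, -0.529], [0.0, -0.529, 0.849], [-1.0, 0.001, 0.001]]
force: [0.6, -0.7, -2.2]
gripper_width: 0.269
```

```bash
python3 - <<'E'
from pf import *
s=r.sense(); print(s["clock"],s["ee_pos"],s["force"],s["wrist_torque"],yawz(s["tcp_rot"]))
for n,x,y in [("scene",290,130),("side",190,150)]:
    c=viewer.capture(n); np.savez(f"{n}9.npz",**c)
    cv2.imwrite(f"pics/{n}9c.png",cv2.resize(c["img"][y:y+100,x:x+100,::-1],None,fx=6,fy=6,interpolation=3))
E
```

```text
19.7 [628.351  -8.142 206.647] [ 0.583 -0.734 -2.211] [ 0.014 -0.015 -0.013] 121.93777652121891
```

View pics/scene9c.png

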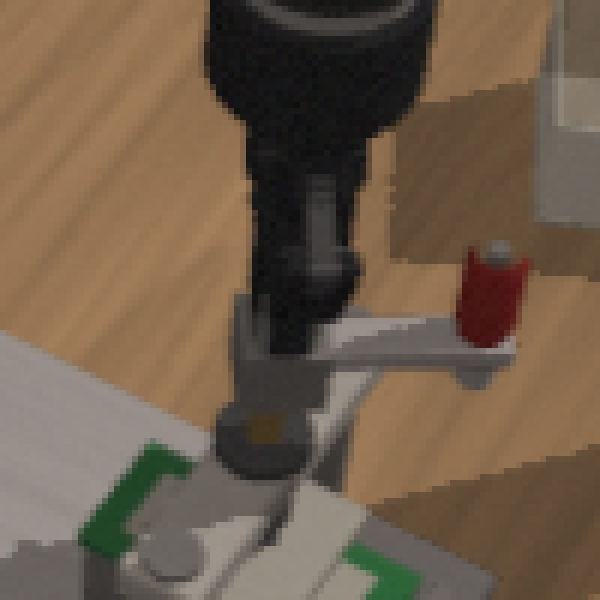

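View pics/side9c.png

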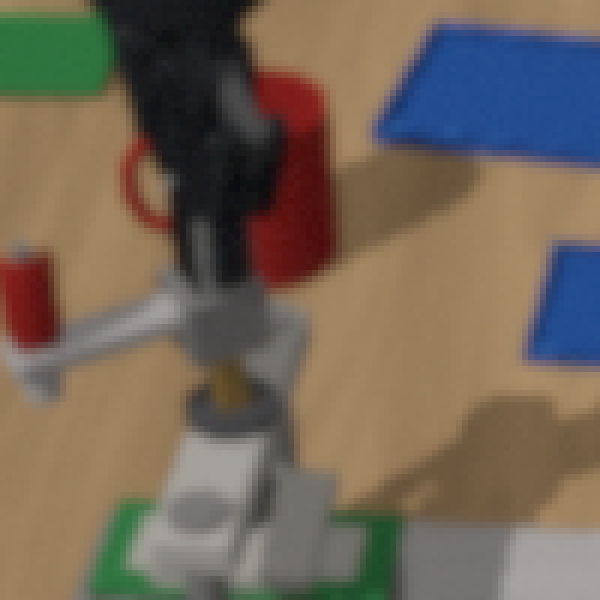

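Request:
{"name": "play_rows", "arguments": {
  "rows": [
    [0.08, 0, 0, 0, 0, 0, 1],
    [0.08, 0, 0, 0, 0, 0, 1],
    [0.08, 0, 0, 0, 0, 0, 1],
    [0.06, 0, 0, 0, 0, 0, 1],
    [0, 0, 0, 0, 0, 0, 1]
  ]
}}

```text
clock: 20.3
ee_pos: [628.8, -8.5, 194.8]
tcp_rot: [[0.002, -0.849, -0.529], [-0.001, -0.529, 0.849], [-1.0, -0.001, -0.002]]
force: [-2.3, -0.5, 5.8]
gripper_width: 0.27
```

Request:
{"name": "play_rows", "arguments": {
  "rows": [
    [0.02, 0.017, 0.011, 0, 0, 0, 1],
    [0.06, 0, 0, 0, 0, 0, 1],
    [0, 0, 0, 0, 0, 0, 1]
  ]
}}

```text
clock: 20.6
ee_pos: [628.8, -8.5, 194.6]
tcp_rot: [[0.007, -0.849, -0.529], [-0.002, -0.529, 0.849], [-1.0, -0.005, -0.005]]
force: [-3.6, 0.9, 14.0]
gripper_width: 0.271
```

```bash
python3 - <<'E'
from pf import *
s=r.sense(); print(s["clock"],s["ee_pos"],s["force"],s["wrist_torque"],yawz(s["tcp_rot"]),s["gripper_width"])
c=viewer.capture("wrist"); np.savez("wrist10.npz",**c);cv2.imwrite("pics/wrist10.png",c["img"][:,:,::-1])
for n,x,y in [("scene",290,130),("side",190,150)]:
    c=viewer.capture(n); np.savez(f"{n}10.npz",**c)
    cv2.imwrite(f"pics/{n}10c.png",cv2.resize(c["img"][y+30:y+90,x+20:x+80,::-1],None,fx=10,fy=10,interpolation=3))
E
```

```text
20.6 [628.816  -8.538 194.615] [-3.598  0.868 14.018] [-0.082  1.186 -0.034] 121.9385227456247 0.2712665469541712
```

View pics/scene10c.png

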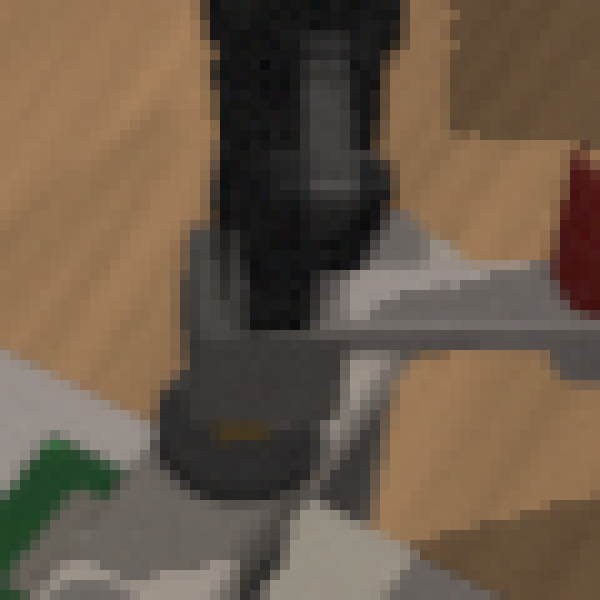

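View pics/side10c.png

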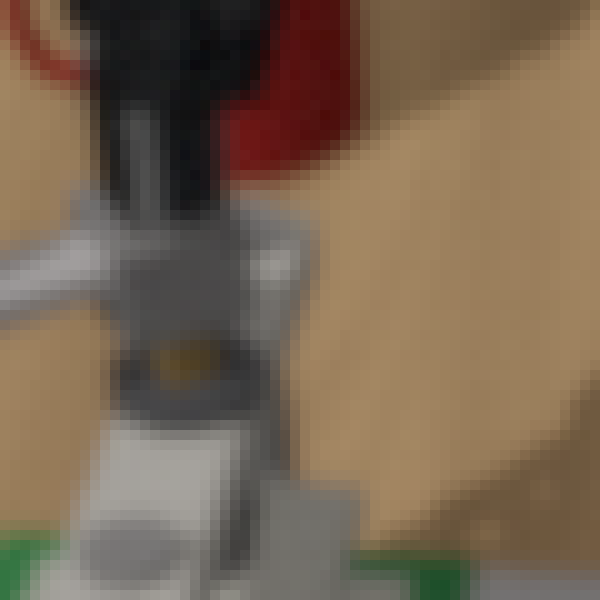

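View pics/wrist10.png

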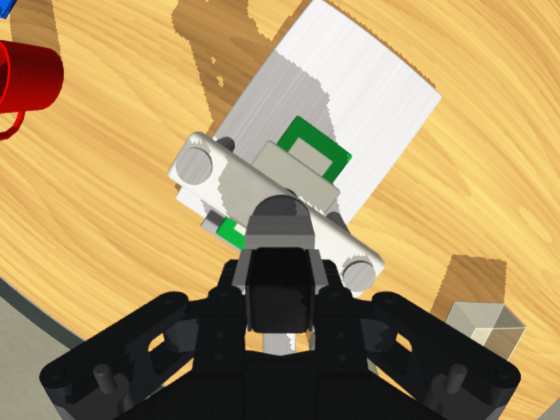

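```bash
cat > ov.py <<'E'
from pf import *
def box(c,n,cx,cy,a,h,z0,z1,im,x0,y0,F,col):
    a=np.radians(a)
    for z in (z0,z1):
        P=np.array([proj(c,n,[cx+h*(sx*np.cos(a)-sy*np.sin(a)),cy+h*(sx*np.sin(a)+sy*np.cos(a)),z]) for sx,sy in [(1,1),(1,-1),(-1,-1),(-1,1)]])
        cv2.polylines(im,[((P-[x0,y0]+.5)*F).astype(np.int32)],True,col,1)
def collar(c,n,cx,cy,rad,z,im,x0,y0,F,col):
    P=np.array([proj(c,n,[cx+rad*np.cos(t),cy+rad*np.sin(t),z]) for t in np.linspace(0,6.28,40)])
    cv2.polylines(im,[((P-[x0,y0]+.5)*F).astype(np.int32)],True,col,1)
E
python3 - <<'E'
from ov import *
for n in ["scene","side"]:
    c=dict(np.load(f"{n}10.npz")); u=proj(c,n,[628,-8,155]); x0,y0=int(u[0])-30,int(u[1])-30; F=10
    im=cv2.resize(c["img"][y0:y0+60,x0:x0+60,::-1],None,fx=F,fy=F,interpolation=3)
    box(c,n,628.8,-8.5,31.9,17,162,192,im,x0,y0,F,(0,255,255))
    box(c,n,628.3,-8.7,31.9,6,141,163,im,x0,y0,F,(0,0,255))
    collar(c,n,628.3,-8.7,18,141,im,x0,y0,F,(255,0,0))
    cv2.imwrite(f"pics/{n}10o.png",im)
E
```

View pics/scene10o.png

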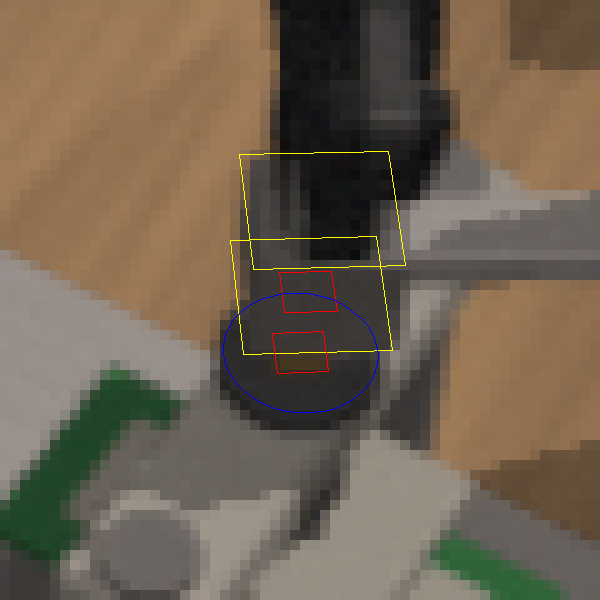

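View pics/side10o.png

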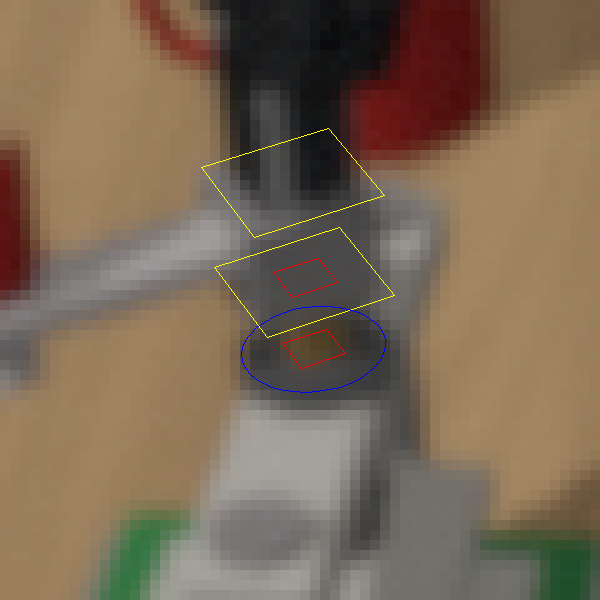

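Request:
{"name": "play_rows", "arguments": {
  "rows": [
    [-0.1, 0, 0, 0, 0, 0, 1],
    [0, 0.025, 0, 0, 0, 0, 1],
    [0.06, 0, 0, 0, 0, 0, 1],
    [0.06, 0, 0, 0, 0, 0, 1],
    [0.04, 0, 0, 0, 0, 0, 1],
    [0, 0, 0, 0, 0, 0, 1]
  ]
}}

```text
clock: 21.35
ee_pos: [625.9, -8.8, 183.3]
tcp_rot: [[-0.004, -0.849, -0.529], [0.0, -0.529, 0.849], [-1.0, 0.003, 0.002]]
force: [-0.1, -0.4, -2.6]
gripper_width: 0.269
```

Request:
{"name": "play_rows", "arguments": {
  "rows": [
    [0.06, 0, 0, 0, 0, 0, 1],
    [0.06, 0, 0, 0, 0, 0, 1],
    [0.05, 0, 0, 0, 0, 0, 1],
    [0.04, 0, 0, 0, 0, 0, 1],
    [0, 0, 0, 0, 0, 0, 1],
    [0, 0, 0, 0, 0, 0, 1]
  ]
}}

```text
clock: 21.95
ee_pos: [626.8, -8.9, 175.0]
tcp_rot: [[0.0, -0.849, -0.529], [-0.0, -0.529, 0.849], [-1.0, -0.0, -0.0]]
force: [-0.4, 0.4, -2.8]
gripper_width: 0.268
```

```bash
python3 - <<'E'
from ov import *
s=r.sense(); print(s["clock"],s["ee_pos"],s["force"],s["wrist_torque"],yawz(s["tcp_rot"]),s["joint_positions"])
for n in ["scene","side"]:
    c=viewer.capture(n); np.savez(f"{n}11.npz",**c); u=proj(c,n,[628,-8,155]); x0,y0=int(u[0])-30,int(u[1])-30; F=10
    cv2.imwrite(f"pics/{n}11.png",cv2.resize(c["img"][y0:y0+60,x0:x0+60,::-1],None,fx=F,fy=F,interpolation=3))
E
```

```text
21.95 [626.848  -8.881 174.983] [-0.383  0.363 -2.791] [-0.027  0.023 -0.008] 121.94106369658631 [-0.121  0.312  0.287  1.546 -0.    -0.679]
```

View pics/side11.png

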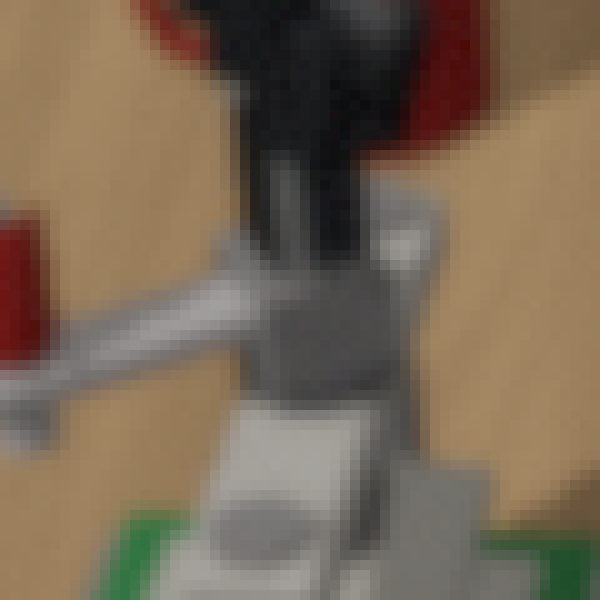

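Request:
{"name": "play_rows", "arguments": {
  "rows": [
    [0.03, 0, 0, 0, 0, 0, 1],
    [0.02, 0, 0, 0, 0, 0, 1],
    [0, 0, 0, 0, 0, 0, 1],
    [0, 0, 0, 0, 0, 0, 1]
  ]
}}

```text
clock: 22.45
ee_pos: [627.2, -8.9, 173.6]
tcp_rot: [[0.002, -0.849, -0.529], [-0.0, -0.529, 0.849], [-1.0, -0.001, -0.001]]
force: [-1.1, -1.1, 1.2]
gripper_width: 0.273
```

Request:
{"name": "play_rows", "arguments": {
  "rows": [
    [0, 0, 0, 0.03, 0, 0, 1],
    [0, 0, 0.003, 0.06, 0, 0, 1],
    [0, 0, 0.003, 0.09, 0, 0, 1],
    [0, 0, 0.003, 0.09, 0, 0, 1],
    [0, 0, 0.003, 0.09, 0, 0, 1],
    [0, 0, 0.003, 0.09, 0, 0, 1],
    [0, 0, 0.003, 0.09, 0, 0, 1]
  ]
}}

```text
clock: 23.15
ee_pos: [626.6, -8.0, 173.6]
tcp_rot: [[0.001, -0.956, 0.292], [-0.0, 0.292, 0.956], [-1.0, -0.001, 0.0]]
force: [-2.0, -0.0, 2.4]
gripper_width: 0.269
```

```bash
python3 - <<'E'
from ov import *
s=r.sense(); print(s["clock"],s["ee_pos"],s["force"],s["wrist_torque"],yawz(s["tcp_rot"]),s["joint_positions"],s["gripper_width"])
E
```

```text
23.15 [626.625  -8.01  173.612] [-1.951 -0.009  2.444] [0.044 0.46  0.12 ] 73.03561493634206 [-0.12   0.31   0.282  1.542  0.     0.176] 0.2686950708203493
```

Request:
{"name": "play_rows", "arguments": {
  "rows": [
    [0, 0, 0.003, 0.09, 0, 0, 1],
    [0, 0, 0.003, 0.09, 0, 0, 1],
    [0, 0, 0.003, 0.09, 0, 0, 1],
    [0, 0, 0.003, 0.09, 0, 0, 1],
    [0, 0, 0.003, 0.09, 0, 0, 1],
    [0, 0, 0.003, 0.09, 0, 0, 1],
    [0, 0, 0.003, 0.09, 0, 0, 1],
    [0, 0, 0.003, 0.09, 0, 0, 1],
    [0, 0, 0.003, 0.09, 0, 0, 1],
    [0, 0, 0.003, 0.09, 0, 0, 1]
  ]
}}

```text
clock: 24.15
ee_pos: [628.3, -7.2, 173.6]
tcp_rot: [[0.002, 0.139, 0.99], [-0.0, 0.99, -0.139], [-1.0, -0.0, 0.002]]
force: [-0.9, -0.2, 2.5]
gripper_width: 0.271
```

Request:
{"name": "play_rows", "arguments": {
  "rows": [
    [0, 0, 0.003, 0.09, 0, 0, 1],
    [0, 0, 0.003, 0.09, 0, 0, 1],
    [0, 0, 0.003, 0.09, 0, 0, 1],
    [0, 0, 0.003, 0.09, 0, 0, 1],
    [0, 0, 0.003, 0.09, 0, 0, 1],
    [0, 0, 0.003, 0.06, 0, 0, 1],
    [0, 0, 0.003, 0.05, 0, 0, 1],
    [0, 0, 0, 0, 0, 0, 1],
    [0, 0, 0, 0, 0, 0, 1]
  ]
}}

```text
clock: 25.05
ee_pos: [629.2, -8.1, 173.6]
tcp_rot: [[0.002, 0.848, 0.53], [-0.001, 0.53, -0.848], [-1.0, 0.001, 0.002]]
force: [0.5, -1.1, 4.0]
gripper_width: 0.269
```

```bash
python3 - <<'E'
from ov import *
s=r.sense(); print(s["clock"],s["ee_pos"],s["force"],s["wrist_torque"],yawz(s["tcp_rot"]),s["joint_positions"],s["gripper_width"])
c=viewer.capture("scene"); cv2.imwrite("pics/scene12.png",c["img"][120:300,220:460,::-1].repeat(3,0).repeat(3,1))
E
```

```text
25.05 [629.218  -8.078 173.624] [ 0.544 -1.105  3.996] [-0.264  0.177 -0.017] -57.982939803292545 [-0.119  0.315  0.289  1.542 -0.001  2.464] 0.26862897885990933
```

View pics/scene12.png

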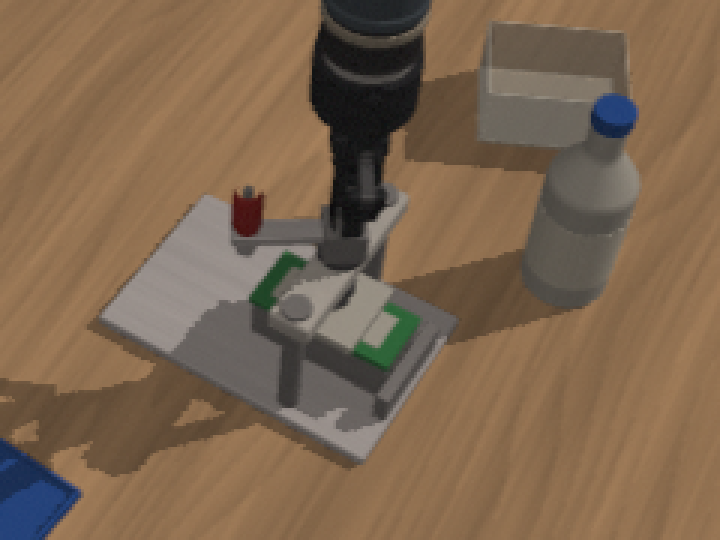

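Request:
{"name": "play_rows", "arguments": {
  "rows": [
    [0, 0, 0, 0, 0, 0, -1],
    [0, 0, 0, 0, 0, 0, -1],
    [0, 0, 0, 0, 0, 0, -1],
    [-0.1, -0.02, 0, 0, 0, 0, -1],
    [-0.25, 0, 0, -0.09, 0, 0, -1],
    [-0.25, 0, 0, -0.095, 0, 0, -1],
    [-0.2, 0, 0, -0.095, 0, 0, -1],
    [0, 0, 0, -0.095, 0, 0, -1],
    [0, 0, 0, -0.095, 0, 0, -1],
    [0, 0, 0, -0.095, 0, 0, -1]
  ]
}}

```text
clock: 26.1
ee_pos: [627.9, -8.2, 212.9]
tcp_rot: [[0.001, 0.119, 0.993], [0.0, 0.993, -0.119], [-1.0, 0.0, 0.0]]
force: [0.4, 0.3, 0.9]
gripper_width: 0.998
```

Request:
{"name": "play_rows", "arguments": {
  "rows": [
    [0, 0, 0, -0.095, 0, 0, -1],
    [0, 0, 0, -0.095, 0, 0, -1],
    [0, 0, 0, -0.095, 0, 0, -1],
    [0, 0, 0, -0.095, 0, 0, -1],
    [0, 0, 0, -0.095, 0, 0, -1],
    [0, 0, 0, -0.095, 0, 0, -1],
    [0, 0, 0, -0.095, 0, 0, -1],
    [0, 0, 0, -0.095, 0, 0, -1],
    [0, 0, 0, -0.095, 0, 0, -1],
    [0, 0, 0, -0.095, 0, 0, -1]
  ]
}}

```text
clock: 27.1
ee_pos: [627.8, -8.2, 212.7]
tcp_rot: [[0.0, -0.98, 0.197], [0.0, 0.197, 0.98], [-1.0, -0.0, 0.0]]
force: [0.0, -0.4, 0.5]
gripper_width: 0.999
```

Request:
{"name": "play_rows", "arguments": {
  "rows": [
    [0, 0, 0, -0.095, 0, 0, -1],
    [0, 0, 0, -0.095, 0, 0, -1],
    [0, 0, 0, -0.095, 0, 0, -1],
    [0, 0, 0, -0.095, 0, 0, -1],
    [0, 0, 0, -0.01, 0, 0, -1],
    [0, 0, 0, 0, 0, 0, -1],
    [0, 0, 0, 0, 0, 0, -1]
  ]
}}

```text
clock: 27.8
ee_pos: [627.8, -8.3, 212.5]
tcp_rot: [[0.0, -0.919, -0.395], [-0.0, -0.395, 0.919], [-1.0, -0.0, -0.0]]
force: [-0.2, 0.1, 0.3]
gripper_width: 1.0
```

```bash
python3 - <<'E'
from ov import *
s=r.sense(); print(s["clock"],s["ee_pos"],s["force"],s["wrist_torque"],yawz(s["tcp_rot"]),s["joint_positions"],s["gripper_width"])
c=viewer.capture("wrist"); np.savez("wrist13.npz",**c); cv2.imwrite("pics/wrist13.png",c["img"][:,:,::-1])
P=cloud(c,"wrist",np.ones(c["depth"].shape,bool))
q=P[(np.hypot(P[:,0]-628,P[:,1]+8)<25)&(P[:,2]>205)&(P[:,2]<217)]; print("grip top",len(q),np.median(q,0),cv2.minAreaRect(q[:,:2].astype(np.float32)))
E
```

```text
27.8 [627.797  -8.254 212.545] [-0.246  0.084  0.258] [-0.004  0.006  0.018] 113.27393847564812 [-0.12   0.32   0.372  1.623  0.    -0.526] 0.9998413606631316
grip top 2166 [625.557  -9.708 211.344] ((627.2957763671875, -9.094457626342773), (24.21109390258789, 24.245718002319336), 31.968294143676758)
```

View pics/wrist13.png

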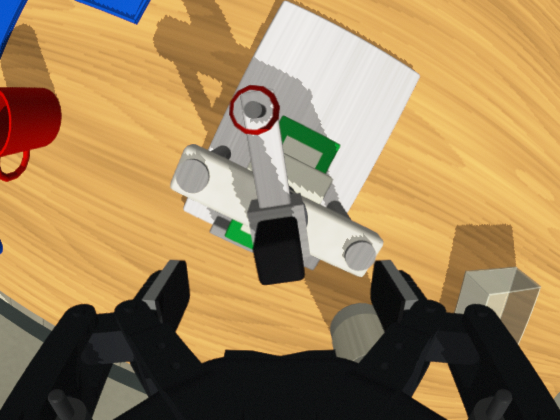

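Request:
{"name": "play_rows", "arguments": {
  "rows": [
    [0, 0, 0, -0.09, 0, 0, -1],
    [0.2, 0, 0, -0.006, 0, 0, -1],
    [0.25, 0, 0, 0, 0, 0, -1],
    [0.2, 0, 0, 0, 0, 0, -1],
    [0.1, 0, 0, 0, 0, 0, -1],
    [0.02, 0, 0, 0, 0, 0, 0],
    [0, 0, 0, 0, 0, 0, 1],
    [0, 0, 0, 0, 0, 0, 1],
    [0, 0, 0, 0, 0, 0, 1],
    [0, 0, 0, 0, 0, 0, 1]
  ],
  "squeeze": 80
}}

```text
clock: 28.85
ee_pos: [628.3, -8.3, 174.9]
tcp_rot: [[0.002, -0.848, -0.53], [-0.0, -0.53, 0.848], [-1.0, -0.001, -0.001]]
force: [-0.4, -0.8, 1.3]
gripper_width: 0.267
```

```bash
python3 - <<'E'
from ov import *
s=r.sense(); print(s["clock"],s["ee_pos"],s["force"],s["wrist_torque"],yawz(s["tcp_rot"]),s["joint_positions"],s["gripper_width"])
E
```

```text
28.85 [628.264  -8.338 174.925] [-0.375 -0.796  1.337] [-0.048  0.095 -0.007] 122.02948572413848 [-0.12   0.314  0.289  1.545 -0.    -0.679] 0.26689340525875876
```

Request:
{"name": "play_rows", "arguments": {
  "rows": [
    [0, 0, 0, 0.03, 0, 0, 1],
    [0, 0, 0, 0.06, 0, 0, 1],
    [0, 0, 0, 0.09, 0, 0, 1],
    [0, 0, 0, 0.09, 0, 0, 1],
    [0, 0, 0, 0.09, 0, 0, 1],
    [0, 0, 0, 0.09, 0, 0, 1],
    [0, 0, 0, 0.09, 0, 0, 1],
    [0, 0, 0, 0.09, 0, 0, 1],
    [0, 0, 0, 0.09, 0, 0, 1],
    [0, 0, 0, 0.09, 0, 0, 1]
  ]
}}

```text
clock: 29.85
ee_pos: [628.2, -8.9, 174.9]
tcp_rot: [[0.002, -0.752, 0.659], [-0.001, 0.659, 0.752], [-1.0, -0.002, -0.0]]
force: [-0.5, -1.3, 1.6]
gripper_width: 0.27
```

Request:
{"name": "play_rows", "arguments": {
  "rows": [
    [0, 0, 0, 0.09, 0, 0, 1],
    [0, 0, 0, 0.09, 0, 0, 1],
    [0, 0, 0, 0.09, 0, 0, 1],
    [0, 0, 0, 0.09, 0, 0, 1],
    [0, 0, 0, 0.09, 0, 0, 1],
    [0, 0, 0, 0.09, 0, 0, 1],
    [0, 0, 0, 0.09, 0, 0, 1],
    [0, 0, 0, 0.09, 0, 0, 1],
    [0, 0, 0, 0.09, 0, 0, 1],
    [0, 0, 0, 0.09, 0, 0, 1]
  ]
}}

```text
clock: 30.85
ee_pos: [627.7, -9.0, 174.9]
tcp_rot: [[0.0, 0.533, 0.846], [-0.002, 0.846, -0.533], [-1.0, -0.001, 0.001]]
force: [-1.3, -1.8, 2.4]
gripper_width: 0.272
```

Request:
{"name": "play_rows", "arguments": {
  "rows": [
    [0, 0, 0, 0.09, 0, 0, 1],
    [0, 0, 0, 0.09, 0, 0, 1],
    [0, 0, 0, 0.09, 0, 0, 1],
    [0, 0, 0, 0.09, 0, 0, 1],
    [0, 0, 0, 0.06, 0, 0, 1],
    [0, 0, 0, 0.02, 0, 0, 1],
    [0, 0, 0, 0, 0, 0, 1],
    [0, 0, 0, 0, 0, 0, 1],
    [0, 0, 0, 0, 0, 0, 1]
  ]
}}

```text
clock: 31.75
ee_pos: [627.6, -8.8, 175.0]
tcp_rot: [[0.0, 0.948, 0.318], [-0.001, 0.318, -0.948], [-1.0, -0.0, 0.001]]
force: [-3.5, -2.0, 5.9]
gripper_width: 0.273
```

```bash
python3 - <<'E'
from ov import *
s=r.sense(); print(s["clock"],s["ee_pos"],s["force"],s["wrist_torque"],yawz(s["tcp_rot"]),s["joint_positions"],s["gripper_width"])
E
```

```text
31.75 [627.552  -8.767 174.971] [-3.549 -2.029  5.934] [-0.426  0.818  0.131] -71.4583865017986 [-0.12   0.313  0.289  1.546 -0.001  2.698] 0.2729282494284435
```

Request:
{"name": "play_rows", "arguments": {
  "rows": [
    [0, 0, 0, -0.07, 0, 0, 1],
    [0, 0, 0, -0.07, 0, 0, 1],
    [0, 0, 0, 0, 0, 0, 1],
    [-0.06, 0, 0, 0, 0, 0, 1],
    [-0.1, 0, 0, 0, 0, 0, 1],
    [-0.1, 0, 0, 0, 0, 0, 1],
    [0, 0, 0, 0, 0, 0, 1]
  ]
}}

```text
clock: 32.45
ee_pos: [627.9, -8.0, 187.1]
tcp_rot: [[-0.0, 0.856, 0.517], [0.001, 0.517, -0.856], [-1.0, 0.0, -0.001]]
force: [0.1, -1.1, -1.9]
gripper_width: 0.272
```

```bash
python3 - <<'E'
from ov import *
s=r.sense(); print(s["clock"],s["ee_pos"],s["force"],s["wrist_torque"],yawz(s["tcp_rot"]),s["joint_positions"],s["gripper_width"])
E
```

```text
32.45 [627.87   -7.978 187.129] [ 0.089 -1.086 -1.886] [-0.062  0.1   -0.031] -58.89143113589244 [-0.12   0.316  0.316  1.572  0.001  2.479] 0.2720009219532548
```

Request:
{"name": "play_rows", "arguments": {
  "rows": [
    [-0.2, 0, 0, 0, 0, 0, 1],
    [-0.3, 0, 0, 0, 0, 0, 1],
    [-0.2, 0, 0, 0, 0, 0, 1],
    [0, -0.2, 0, 0, 0, 0, 1],
    [0, -0.5, 0, 0, 0, 0, 1],
    [0, -0.5, 0, 0, 0, 0, 1],
    [0, -0.3, 0, 0, 0, 0, 1],
    [0, 0, 0, 0, 0, 0, 1],
    [0, 0, 0, 0, 0, 0, 1],
    [0, 0, 0, 0, 0, 0, 1]
  ]
}}

```text
clock: 33.45
ee_pos: [563.9, -46.8, 221.8]
tcp_rot: [[0.0, 0.856, 0.517], [0.0, 0.517, -0.856], [-1.0, 0.0, -0.0]]
force: [-0.6, -0.9, -2.8]
gripper_width: 0.271
```

```bash
python3 - <<'E'
from shaft import *
s=r.sense(); print(s["clock"],s["ee_pos"],s["force"],yawz(s["tcp_rot"]),s["gripper_width"],s["dq"].round(3))
c=viewer.capture("wrist"); np.savez("wrist14.npz",**c); cv2.imwrite("pics/wrist14.png",c["img"][:,:,::-1])
x,f,m=fitshaft(c); print(x,f,m); overlay(c,"wrist",x,"pics/ov14.png")
E
```

```text
33.45 [563.851 -46.764 221.799] [-0.592 -0.946 -2.815] -58.85709507893692 0.2712941616059143 [ 0.007  0.011  0.008  0.003 -0.002  0.001]Traceback (most recent call last):
  File "<stdin>", line 4, in <module>
  File "shaft.py", line 9, in fitshaft
    d=[np.hypot(*(ce[i]-30)) if st[i,4]>40 else 99 for i in range(k)]; i=1+int(np.argmin(d[1:])); m=l==i
                                                                               ~~~~~~~~~^^^^^^^
    return _wrapfunc(a, 'argmin', axis=axis, out=out, **kwds)
    return _wrapit(obj, method, *args, **kwds)
    result = getattr(arr, method)(*args, **kwds)
ValueError: attempt to get argmin of an empty sequence
```

View pics/wrist14.png

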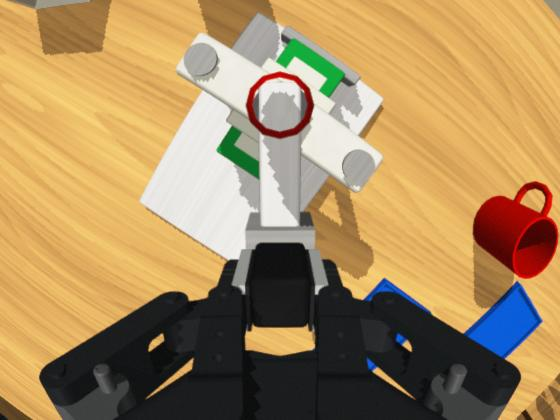

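Request:
{"name": "play_rows", "arguments": {
  "rows": [
    [0, 0, 0.3, 0, 0, 0, 1],
    [0, 0, 0.5, 0, 0, 0, 1],
    [0, 0, 0.3, 0, 0, 0, 1],
    [0, 0, 0, 0, 0, 0, 1],
    [0, 0, 0, 0, 0, 0, 1]
  ]
}}

```text
clock: 34.0
ee_pos: [592.3, -94.4, 221.3]
tcp_rot: [[-0.001, 0.856, 0.517], [0.001, 0.517, -0.856], [-1.0, -0.001, -0.001]]
force: [-0.8, 0.1, -2.9]
gripper_width: 0.269
```

```bash
python3 - <<'E'
from shaft import *
s=r.sense(); print(s["clock"],s["ee_pos"],s["force"],yawz(s["tcp_rot"]),s["gripper_width"],s["dq"].round(3))
c=viewer.capture("wrist"); np.savez("wrist14.npz",**c); cv2.imwrite("pics/wrist14.png",c["img"][:,:,::-1])
x,f,m=fitshaft(c); print(x,f,m); overlay(c,"wrist",x,"pics/ov14.png")
E
```

```text
34.0 [592.327 -94.438 221.338] [-0.766  0.08  -2.942] -58.90170327156224 0.2685205334532237 [ 0.014 -0.02  -0.015  0.006  0.003  0.002]
[627.713  -8.355  35.903   7.654] 23.835294117647056 477
```

View pics/ov14.png

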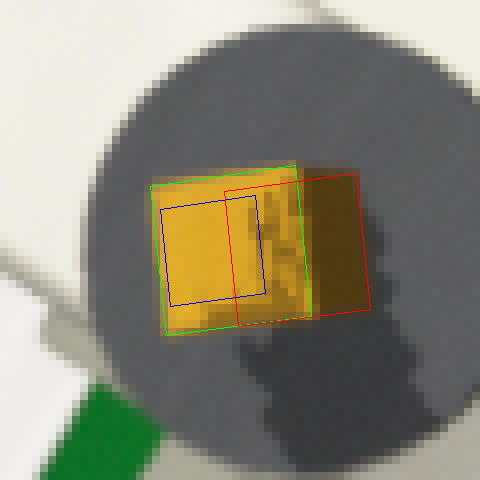

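```bash
python3 - <<'E'
from pf import *
c=dict(np.load("wrist7.npz")); n="wrist"; hsv=cv2.cvtColor(c["img"],cv2.COLOR_RGB2HSV)
H,S,V=[hsv[...,i].astype(int) for i in range(3)]; b=((H>100)&(H<125)&(S>120)); b[:,:215]=0; b[:,350:]=0; b[:125]=0; b[296:]=0
rr=fitrect(c,n,b,9); print(rr)
cen=np.array(rr[0]); a=np.radians(-6.2)
for p in [(397.5,-275.5)]:
    d=np.array(p)-cen; print("grip in tray",d[0]*np.cos(a)+d[1]*np.sin(a),-d[0]*np.sin(a)+d[1]*np.cos(a))
t=cen+np.array([np.cos(a),np.sin(a)])*-34; print("target",t)
s=r.sense(); print(s["joint_positions"])
plan([t[0],t[1],120],Rdown(-96.3),10,1)
E
```

```text
((432.03839111328125, -275.3548583984375), (103.43914031982422, 169.67025756835938), 84.05107879638672)
grip in tray -34.32069961986652 -3.874416650462845
target [ 398.237 -271.683]
[-0.269  0.245  0.299  1.626  0.     2.329]
max shift mm 28.19469561297992 turn deg/row 3.743513897097449
[[0.203,-0.516,0.104,0.042,-0,0,1],[0.203,-0.508,0.137,0.042,-0,0,1],[0.203,-0.498,0.17,0.042,-0,0,1],[0.203,-0.486,0.202,0.042,-0,0,1],[0.203,-0.471,0.234,0.042,-0,0,1],[0.203,-0.455,0.264,0.042,-0,0,1],[0.203,-0.437,0.293,0.042,-0,0,1],[0.203,-0.417,0.321,0.042,-0,0,1],[0.203,-0.395,0.347,0.042,-0,0,1],[0.203,-0.371,0.372,0.042,-0,0,1]]
```

Request:
{"name": "play_rows", "arguments": {
  "rows": [
    [0.1, -0.3, 0.06, 0.042, 0, 0, 1],
    [0.2, -0.52, 0.13, 0.042, 0, 0, 1],
    [0.2, -0.55, 0.19, 0.042, 0, 0, 1],
    [0.2, -0.55, 0.23, 0.042, 0, 0, 1],
    [0.22, -0.53, 0.26, 0.042, 0, 0, 1],
    [0.22, -0.51, 0.29, 0.042, 0, 0, 1],
    [0.22, -0.48, 0.32, 0.042, 0, 0, 1],
    [0.22, -0.45, 0.34, 0.042, 0, 0, 1],
    [0.22, -0.38, 0.33, 0.042, 0, 0, 1],
    [0.15, -0.28, 0.28, 0.042, 0, 0, 1]
  ]
}}

```text
clock: 35.05
ee_pos: [396.3, -269.4, 123.9]
tcp_rot: [[-0.001, 0.993, -0.119], [0.0, -0.119, -0.993], [-1.0, -0.001, -0.0]]
force: [-0.1, 0.1, -2.6]
gripper_width: 0.268
```

Request:
{"name": "play_rows", "arguments": {
  "rows": [
    [0, 0, 0, 0, 0, 0, 1],
    [0, 0, 0, 0, 0, 0, 1],
    [0, 0, 0, 0, 0, 0, 1]
  ]
}}

```text
clock: 35.35
ee_pos: [398.5, -269.1, 125.2]
tcp_rot: [[0.001, 0.993, -0.114], [-0.0, -0.114, -0.993], [-1.0, 0.001, 0.0]]
force: [-0.0, -0.1, -2.8]
gripper_width: 0.27
```

```bash
python3 - <<'E'
from pf import *
s=r.sense(); print(s["clock"],s["ee_pos"],s["force"],yawz(s["tcp_rot"]),s["gripper_width"],s["dq"].round(3))
plan([398.2,-271.7,50],Rdown(-96.2),6,1)
c=viewer.capture("wrist"); np.savez("wrist15.npz",**c); cv2.imwrite("pics/wrist15.png",c["img"][:,:,::-1])
E
```

```text
35.35 [ 398.482 -269.082  125.19 ] [-0.047 -0.092 -2.766] -96.57179551437757 0.2700103091831188 [ 0.007  0.006  0.008 -0.001 -0.003  0.002]
max shift mm 12.53932054638242 turn deg/row 0.0634419553915199
[[0.251,-0,0.009,-0.001,0,-0,1],[0.251,-0,0.009,-0.001,0,-0,1],[0.251,-0,0.009,-0.001,0,-0,1],[0.251,-0,0.009,-0.001,0,-0,1],[0.251,-0,0.009,-0.001,0,-0,1],[0.251,-0,0.009,-0.001,0,-0,1]]
```

View pics/wrist15.png

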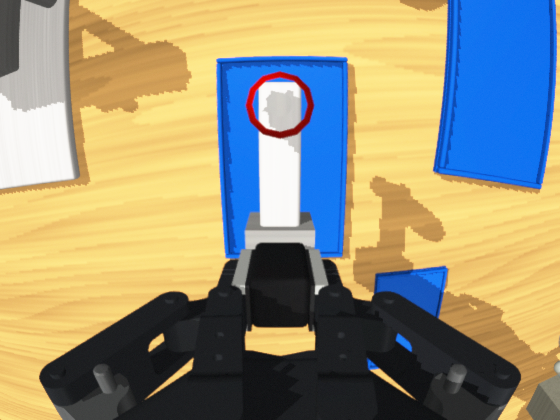

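Request:
{"name": "play_rows", "arguments": {
  "rows": [
    [0.25, 0, 0.02, 0, 0, 0, 1],
    [0.4, 0, 0.03, -0.002, 0, 0, 1],
    [0.4, 0, 0, -0.002, 0, 0, 1],
    [0.3, 0, 0, 0, 0, 0, 1],
    [0.15, 0, 0, 0, 0, 0, 1],
    [0.08, 0, 0, 0, 0, 0, 1],
    [0.06, 0, 0, 0, 0, 0, 1],
    [0, 0, 0, 0, 0, 0, 1],
    [0, 0, 0, 0, 0, 0, 1]
  ]
}}

```text
clock: 36.3
ee_pos: [397.9, -272.5, 43.3]
tcp_rot: [[0.001, 0.994, -0.11], [-0.001, -0.11, -0.994], [-1.0, 0.001, 0.001]]
force: [0.1, -0.1, -3.1]
gripper_width: 0.274
```

Request:
{"name": "play_rows", "arguments": {
  "rows": [
    [0.05, 0, 0, 0, 0, 0, 1],
    [0.03, 0, 0, 0, 0, 0, 1],
    [0.02, 0, 0, 0, 0, 0, 1],
    [0.01, 0, 0, 0, 0, 0, 1],
    [0, 0, 0, 0, 0, 0, 1],
    [0, 0, 0, 0, 0, 0, 1]
  ]
}}

```text
clock: 36.9
ee_pos: [397.5, -272.2, 37.9]
tcp_rot: [[0.0, 0.994, -0.11], [-0.0, -0.11, -0.994], [-1.0, 0.0, 0.0]]
force: [-2.3, 2.5, 6.0]
gripper_width: 0.274
```

Request:
{"name": "play_rows", "arguments": {
  "rows": [
    [0, 0, 0, 0, 0, 0, 0.2],
    [0, 0, 0, 0, 0, 0, -0.5],
    [0, 0, 0, 0, 0, 0, -1],
    [0, 0, 0, 0, 0, 0, -1],
    [-0.2, 0, 0, 0, 0, 0, -1],
    [-0.5, 0, 0, 0, 0, 0, -1],
    [-0.7, 0, 0, 0, 0, 0, -1],
    [-0.7, -0.2, 0, 0, 0, 0, -1],
    [-0.5, -0.2, 0, 0, 0, 0, -1],
    [0, 0, 0, 0, 0, 0, -1]
  ]
}}

```text
clock: 37.9
ee_pos: [379.0, -271.8, 172.7]
tcp_rot: [[0.007, 0.994, -0.111], [-0.007, -0.11, -0.994], [-1.0, 0.007, 0.006]]
force: [0.1, -0.0, -0.4]
gripper_width: 1.003
```

```bash
python3 - <<'E'
from pf import *
s=r.sense(); print(s["clock"],s["ee_pos"],s["force"],s["gripper_width"])
for n in ["wrist","scene","side"]:
    c=viewer.capture(n); np.savez(f"{n}16.npz",**c); cv2.imwrite(f"pics/{n}16.png",c["img"][:,:,::-1])
    for t,z in [("mug",0),("bottle",0),("tub",0),("crank_grip",57),("knob_mid",54)]:
        if n!="wrist" or t[0] in "ck": 
            for p in models.place_of(n,t)[:1]: v,u=p["position"]; print(n,t,round(p["score"],2),atz(c,n,u,v,z))
    if n!="wrist":
        u=proj(c,n,[610,-5,80]); x0,y0=int(u[0])-65,int(u[1])-50
        cv2.imwrite(f"pics/{n}16c.png",cv2.resize(c["img"][y0:y0+100,x0:x0+130,::-1],None,fx=6,fy=6,interpolation=3))
E
```

```text
37.9 [ 379.001 -271.849  172.749] [ 0.097 -0.045 -0.387] 1.003331082386441
wrist crank_grip 0.84 [ 398.2   -273.367   57.   ]
wrist knob_mid 0.98 [ 472.949 -281.774   54.   ]
scene mug 0.94 [ 676.004 -335.947    0.   ]
scene bottle 0.66 [768.65  170.732   0.   ]
scene tub 0.69 [682.547 352.659   0.   ]
scene crank_grip 0.95 [ 401.275 -277.606   57.   ]
scene knob_mid 0.47 [631.16  -22.874  54.   ]
side mug 0.98 [ 672.756 -341.001    0.   ]
side bottle 0.6 [771.704 170.04    0.   ]
side tub 0.7 [680.465 351.768   0.   ]
side crank_grip 0.76 [ 397.541 -265.955   57.   ]
side knob_mid 0.55 [ 478.482 -278.468   54.   ]
```

View pics/wrist16.png

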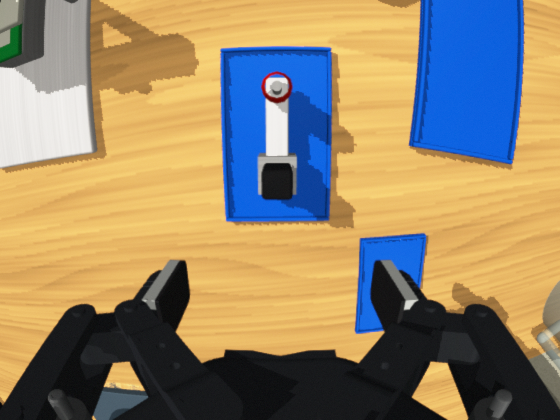

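View pics/scene16c.png

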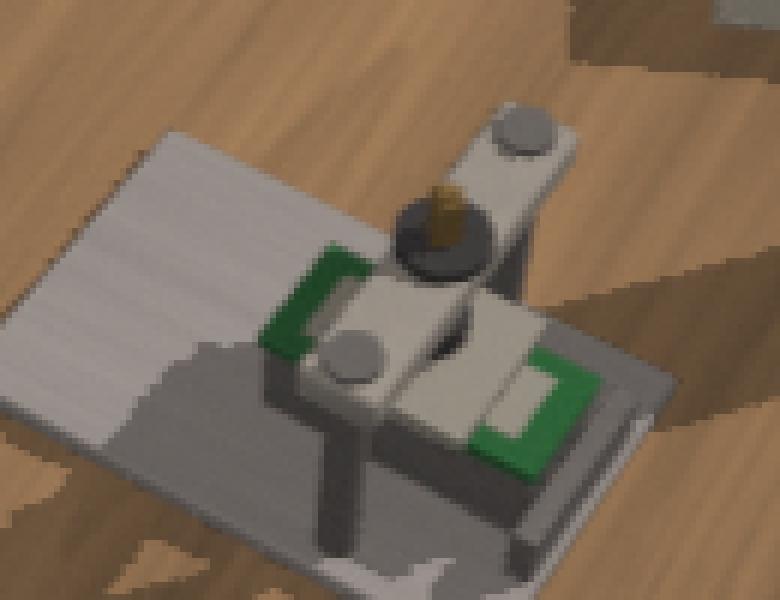

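View pics/side16c.png

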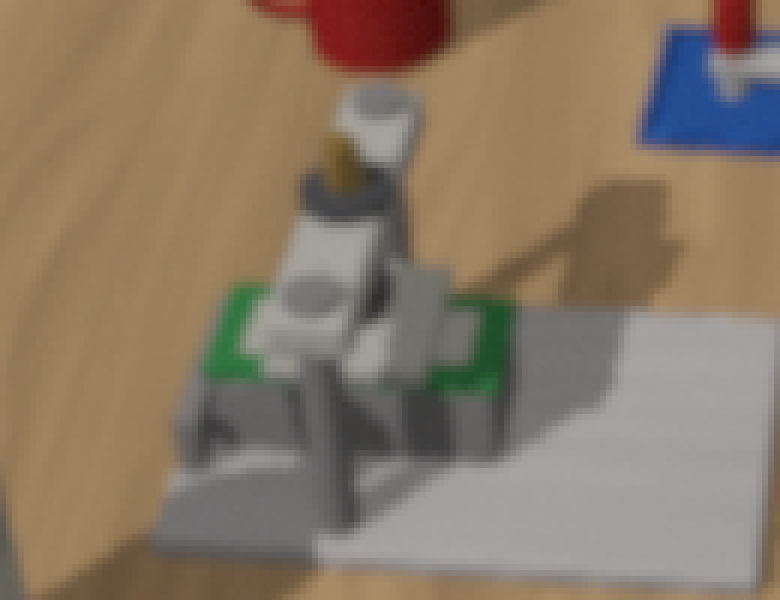

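View pics/scene16.png

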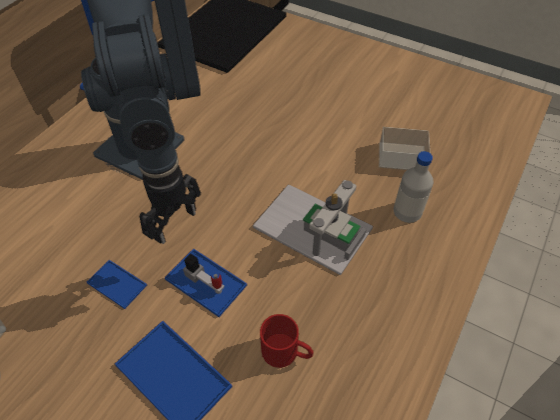

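```bash
python3 - <<'E'
from pf import *
for k in ["4","16"]:
  for n in ["scene","side"]:
    c=dict(np.load(f"{n}{k}.npz")); P=cloud(c,n,np.ones(c["depth"].shape,bool)); Q=np.array([topress(p) for p in P])
    m=(Q[:,0]>22)&(Q[:,0]<32)&(abs(Q[:,1])<30)&(P[:,2]>55)&(P[:,2]<100); m2=(Q[:,0]<-22)&(Q[:,0]>-32)&(abs(Q[:,1])<30)&(P[:,2]>55)&(P[:,2]<100)
    print(k,n,"plate z back/front",np.median(P[m,2]) if m.any() else None,np.median(P[m2,2]) if m2.any() else None)
    if k=="16":
        m=(Q[:,0]>40)&(Q[:,0]<80)&(abs(Q[:,1])<25); q=Q[m]; z=P[m,2]
        lid=(abs(z-62)<3); st=(abs(z-54)<3); print(" lid max x",q[lid,0].max() if lid.any() else None," stop x",q[st,0].min() if st.any() else None)
        m=(abs(P[:,2]-62)<3)&(Q[:,0]>-75)&(Q[:,0]<75)&(abs(Q[:,1])<45); print(" lid y range",np.percentile(Q[m,1],[1,99]), "x", Q[m,0].min(),Q[m,0].max())
E
```

```text
4 scene plate z back/front 77.83371626072905 None
4 side plate z back/front None 77.72369570011064
16 scene plate z back/front 72.09854879037226 None
 lid max x 65.95542455256427  stop x 64.82369855893963
 lid y range [-35.674  30.127] x -63.81563591116733 65.95542455256427
16 side plate z back/front None 71.34906476548106
 lid max x 63.75666951772895  stop x None
 lid y range [-27.904  37.685] x -65.99996425994922 63.75666951772895
```

```bash
python3 - <<'E'
from cell import r
print(r.job_done()); s=r.sense(); print(s["clock"],s["force"])
E
```

```text
the job is handed in; nothing more can be done
None
the job is handed in; nothing more can be done
```

I did the whole task in the order asked and handed it in at about 39 s of the 72 s allowed; no verdict was reported.

- **Tin:** It went on the base lid up, then slid lengthwise under the plate until it pressed the back stop with about 20 N. The last depth check shows it spanning x −65 to +65 mm in press coordinates. An earlier close-up put it about 0.3 mm off centre; the two fixed cameras, which disagree by several mm sideways, average to within about 1 mm.
- **Crank fit:** The first attempt caught on the shaft's edge. I shifted it about 2 mm and it seated fully, with the hub on the collar at the expected height.
- **Winding:** I wound it clockwise in two strokes with one re-grip. The crank itself turned about 374° to take up the play in the socket.
- **Plate:** Its top face dropped from about 78 to 72 mm, so it is down on the lid.
- **Crank return:** It lies flat in the middle-sized tray, knob up. It was lowered until it touched the floor before release, and the gripper is clear of everything.
- **Bystanders:** The mug, bottle and tub were not touched. They read where they started, within the detection networks' scatter (up to about 15 mm for the tub in one view).

**Shortfall:** The shaft's angle before and after suggests it turned about 356° rather than 360°, with an uncertainty of about 2°. I judged that close enough to one full turn and did not refit the crank to correct it.

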